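# Finish packing the core-sample carrier

### The arm

A 6-joint arm with a two-finger parallel gripper is mounted at the origin on the work surface. World frame = base frame: x ahead of the robot, y to its left, z up, the work surface at z = 0. Lengths are in m, angles in rad, forces in N, time in s.
With the tool pointing down it reaches from about 0.3 to 0.75 m from the base axis. Payload 8.5 kg.
Tool frame: the origin (TCP) lies at the very end of the fingers, on their centre line; the grasp point (between the pads) lies 19 mm behind it; x points along the fingers, y is the direction in which the jaws open and shut, and the axes are right-handed (so a half turn about x gives the same grasp; the last joint's range is limited). The gripper opens to 88 mm and grips with 3 to 60 N. Pads are 18 mm wide; open, the fingers measure 123 mm over their backs; the gripper's body (75 mm by 187 mm) begins 45 mm behind the grasp point.
Start: joints at [0.912, 0.381, 1.297, -0, 1.464, -0.215], TCP at [0.236, 0.497, 0.239] pointing down, gripper open.
Joint ranges: [-3.11, 3.11], [-0.89, 2.33], [0.22, 2.48], [-1.42, 4.56], [0.17, 2.85], [-2.88, 2.88]. Speed limits (rad/s): [2.39, 2.39, 3.14, 3.14, 3.14, 3.14].

### API

Orientations are given as a rotation vector (axis times angle).
In Python, from bench import ctrl gives the robot as it stands.
- The arm moves only by the tool step_arm, never from a script. Its argument "targets" is a list of rows, each an object of numbers: "x", "y", "z": the shift along the tool's x, y, z scaled (see below); "twist": the turn about the tool's x scaled (see below). In form: [{"x": .., "y": .., "z": .., "twist": ..}, ...]. A call has exactly 8 rows; each row is the pose to reach, as a shift and turn from the pose commanded when the call began, along the tool's axes at that moment, turning the shorter way round; what a row does not reach only later rows make up. The controller multiplies each number of a shift by 0.2 m and each number of a turn by 180 degrees. A row lasts 1/10 s, in which the tool goes at most 50 mm and 8.59 degrees, less where a joint would pass 70% of its speed; a pose out of reach is approached as far as the arm can. A call with a number of a shift or a turn outside -1 to 1 is refused whole. A call with a gripper value outside its range is refused whole. "claw" is the gripper command: -1 is shut, 1 is fully open, values between are in proportion, set as the call begins (left out, the last holds). The fingers move at their own pace and stop on an object; "force" is the grip in N (left out, the last holds). Time passes only in rows, so rows that repeat a pose let the fingers close, or fill a call up. It gives the time, the measured TCP pose, the force and the opening at its end, in the units of the state.
- ctrl.state(): the state, without advancing time (a new reading comes with each control period).
- ctrl.capture(name): name is "scene" or "side" or "wrist"; returns the picture (384x512x3 uint8, blue, green, red); there is no depth.
- ctrl.get_calibration(name): a dict with "vertical_fov" (degrees; the focal length in pixels is half the picture's height over the tangent of half this angle, whatever the lens; pixels are square), "cx", "cy" (the principal point, pixels), "extrinsics" (4x4, takes a point from camera to world coordinates). Camera axes: x right, y up, looking along -z (the intrinsics and any distortion apply to the point x, -y, -z); pixel columns grow to the right and rows downward; lengths in m; the calibration is good to about 2 mm. A picture is of the moment at which its call begins: read the wrist's pose just before it. get_calibration takes no time and is no camera call; for the wrist camera it gives the pose at the moment of the call.
- ctrl.hand_in(): hands the job in, once; it reports no verdict.
The state is a dict: "clock": time; "qpos": joint angles; "joint_vel": joint speeds; "effort": joint torques, N m; "eef_pos": TCP position; "tcp_rot": TCP orientation; "force": force on the tool from outside, world axes, zero at the start; "wrist_torque": the same for the moment, N m; "opening": finger opening in m.
Only numpy, scipy, OpenCV 4.12 (cv2) and the standard library are available. Lean on these libraries where they do the work, as an engineer would, in place of code of your own. Each camera call takes 0.05 s, during which the arm holds its last target. There are 200 camera calls.

### The job

Finish packing the round steel carrier for transport: take the three full-length sample tubes out of the tilted blue bin and stand them upright in the carrier with the four already there, so that all seven stand on its floor in a honeycomb, one in the middle and six around it. Set each tube down gently on the floor without dropping it; leave the short tube in the bin, and do not disturb the sieve stack, the tin and the mallet.

Things in the scene. Friction and masses are not known exactly. Their poses are not given: they have to be found in the camera images.
- tube_a: Full-length sample tube, loose, 0.27-0.47 kg: closed aluminium cylinder with black caps, 50 mm in diameter, 120 mm long, plus a grip stud 22 mm in diameter and 34 mm tall on the middle of the top cap (154 mm overall). Foot domed: flat 34 mm across at the bottom, full width from 25 mm up. Origin: centre of the foot's underside; z runs up the axis to the stud. Starts in a cell of the tilted bin.
- tube_b: Same as tube_a, in another cell of the bin (which cells hold the full-length tubes varies). It starts leaning 30 degrees from vertical, its top towards the robot's side.
- tube_c: Same as tube_a, in another cell of the bin. Its stud spans 120 to 154 mm along its z from the origin.
- short_tube: Short sample tube, loose: diameter, caps, stud and axes as tube_a but 85 mm long, 119 mm with its stud, so it stands 35 mm lower in the bin. It stays in its cell of the bin. Origin: centre of the foot's underside.
- packed_a: Full-length tube, same as tube_a, already in the carrier: it stands upright on the floor in one of the six outer places, near the wall. It stays in the carrier; being nudged a few mm does no harm.
- packed_b: Same as packed_a.
- packed_c: Same as packed_a.
- packed_d: Same as packed_a. The four turn about the carrier's middle at random from start to start; the three free places are the middle and two outer ones, each of these between two standing tubes.
- rack: Stand of dark round bar, fixed on the bench, with a tilted blue bin of four cells in a row along its y. Origin: middle of its footprint (150 mm in x, 268 mm in y), on the bench. The cells' mouths lean towards -x, which faces the robot's side to within 15 degrees. Stand and carrier may start on either side, about 0.5 m apart. The bin's top edge is 106 mm above the bench at most.
- bin_mouth (a point): Middle of the bin's mouth (level with its rim). The point's axes are the stand's. Cells: square, 57 mm inside, centres 61 mm apart (stand y = -91.5, -30.5, 30.5, 91.5 mm), walls 4 mm, 62 mm deep, axes leaning 0.52 rad from vertical. A tube rests on its cell's floor and lower (-x) wall and is free once drawn 62 mm along its axis.
- carrier: Round straight steel canister, fixed on the bench, open at the top, bail folded down: 160 mm inside diameter, walls 4 mm, floor 5 mm thick, rim 95 mm above the bench, no partitions. Origin: centre of its underside; z up. Seven tubes fit, one in the middle and six near the wall (axes 53 to 55 mm from the middle), with some 3 to 5 mm between neighbours.
- carrier_floor (a point): Centre of the carrier's inner floor, 5 mm above the bench. On it a full-length tube's cap is 125 mm and its stud's top 159 mm above the bench, above the carrier's rim.
- sieves: Bystander: stack of round steel test sieves with lid, 102 mm in diameter, 150 mm tall, 1.1 kg, standing loose between the bin and the carrier. Origin: centre of its underside.
- tin: Bystander: squat round aluminium sample tin, 68 mm in diameter, 45 mm tall, loose, nearer the robot than the sieves. Origin: centre of its underside.
- mallet: Bystander: mallet with wooden handle and rubber head, 260 mm long, lying loose on the far side of the bench. Its handle runs along its x.
Not all that is in view belongs to the job. What is shaped like the tube_c but pink is not meant. Leave any yellow look-alike of the packed_a alone.

How it is judged:
By the outcome, as a careful person would: the job done as asked, in the order asked, and still so for the second after the job is handed in, with the robot touching nothing.
It also fails if it takes over 72 s, if anything falls off the work surface, if the arm or the gripper's body presses on something with over 40 N, if the wrist force passes 120 N, or if a joint passes its speed limit or range.

## Working session

There is one attempt and no reset: what is moved stays moved. The work goes in short steps, Python scripts to look and compute and a tool call to move; the robot and the scene stay as the last step left them, time stands still between calls to the robot, and variables do not carry over. Pictures are saved under pics/ and viewed, about 8 in all and at most 12, crops included, and the job is handed in when it is done.

Besides the shell and the picture viewer there is one more tool, called after "Call:" in YAML: its name, and indented under it one key for each argument. step_arm: Moves the arm, as the interface text tells. Shifts and turns lie within -1 to 1; 1 stands for 0.2 m of shift or 180 degrees of turn. Its arguments: {"type":"object","properties":{"targets":{"type":"array"},"claw":{"type":"number"},"force":{"type":"number"}},"required":["targets"]}

```bash
ls; mkdir -p pics; python3 - <<'E'
from bench import ctrl
import cv2,numpy as np
np.set_printoptions(precision=4,suppress=True)
print(ctrl.state())
for n in("scene","side","wrist"):
    c=ctrl.get_calibration(n);print(n,c)
    cv2.imwrite(f"pics/{n}0.png",ctrl.capture(n))
a=[cv2.imread(f"pics/{n}0.png") for n in("scene","side")]
cv2.imwrite("pics/both0.png",cv2.resize(np.vstack(a),None,fx=.78,fy=.78))
E
```

```text
pics
{'clock': 0.0, 'qpos': array([ 0.9117,  0.3812,  1.2982,  0.    ,  1.4636, -0.2153]), 'joint_vel': array([-0.0019, -0.001 ,  0.0004,  0.0007, -0.0003,  0.    ]), 'effort': array([  0.0004, -43.7924, -22.4564,   0.0714,   0.0351,  -0.0001]), 'eef_pos': array([0.236 , 0.4965, 0.2382]), 'tcp_rot': array([ 0.3471,  1.5432, -0.3491]), 'force': array([ 0.2387, -0.8743,  0.3532]), 'wrist_torque': array([0.0145, 0.0391, 0.0467]), 'opening': 0.08789823636986946}
scene {'vertical_fov': 49.11670190765659, 'cx': 251.92239436888428, 'cy': 193.48992092091908, 'extrinsics': array([[-0.7921, -0.5276,  0.3069,  0.8713],
       [ 0.6103, -0.678 ,  0.4097,  0.3641],
       [-0.0081,  0.5118,  0.8591,  0.8727],
       [ 0.    ,  0.    ,  0.    ,  1.    ]])}
side {'vertical_fov': 55.25821911014686, 'cx': 254.24643265005423, 'cy': 189.37833084854387, 'extrinsics': array([[ 0.7145,  0.3961, -0.5766, -0.0154],
       [-0.6996,  0.4078, -0.5867, -0.6501],
       [ 0.0028,  0.8226,  0.5686,  0.6732],
       [ 0.    ,  0.    ,  0.    ,  1.    ]])}
wrist {'vertical_fov': 67.0264227997739, 'cx': 258.86795490187495, 'cy': 194.0767272276606, 'extrinsics': array([[ 0.4299, -0.8636, -0.2635,  0.1696],
       [ 0.9029,  0.4109,  0.1265,  0.5289],
       [-0.0009, -0.2923,  0.9563,  0.385 ],
       [ 0.    ,  0.    ,  0.    ,  1.    ]])}
```

View pics/scene0.png

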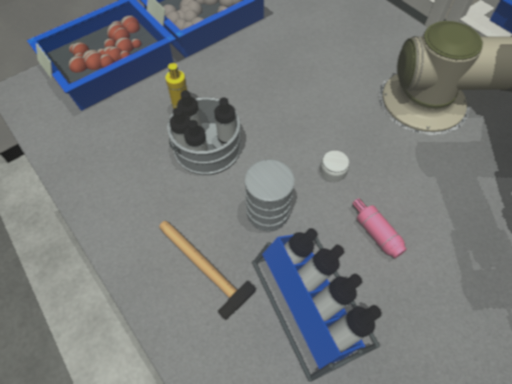

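View pics/side0.png

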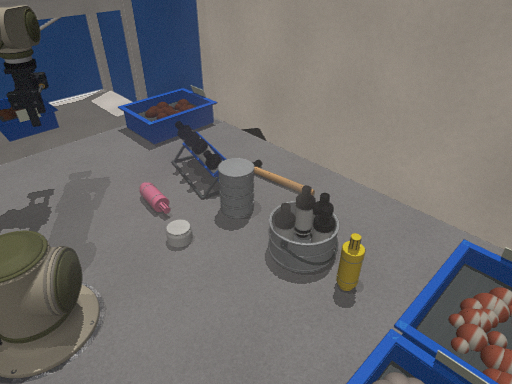

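The scene view shows the bin with four black-topped tubes at (300,242), (325,260), (343,290) and (365,320). The carrier is at (205,135), the sieves at (270,190), and the tin at (335,163). The decoys are the pink bottle at (380,230), which is lying down, and the yellow one at (176,80), outside the carrier. The candidates are the four bin tubes, and the short one looks to be at (300,242). I'll check that in a close crop.

```bash
cat > h.py <<'E'
from bench import ctrl
import cv2,numpy as np
from scipy.spatial.transform import Rotation as R
np.set_printoptions(precision=4,suppress=True)
def K(c,shape=(384,512)): 
    f=shape[0]/2/np.tan(np.radians(c["vertical_fov"])/2); return f,c["cx"],c["cy"]
def ray(c,u,v):
    f,cx,cy=K(c);E=np.array(c["extrinsics"]);d=E[:3,:3]@np.array([(u-cx)/f,-(v-cy)/f,-1]);return E[:3,3],d
def atz(c,u,v,z):
    o,d=ray(c,u,v);return o+d*(z-o[2])/d[2]
def proj(c,P):
    f,cx,cy=K(c);E=np.array(c["extrinsics"]);q=(np.atleast_2d(P)-E[:3,3])@E[:3,:3];return np.c_[cx-f*q[:,0]/q[:,2],cy+f*q[:,1]/q[:,2]]
def crop(im,x0,y0,x1,y1,s,step=10):
    o=cv2.resize(im[y0:y1,x0:x1],None,fx=s,fy=s,interpolation=cv2.INTER_CUBIC)
    for x in range(-(-x0//step)*step,x1,step):
        X=int((x-x0)*s);cv2.line(o,(X,0),(X,5),(0,255,255),1)
        if x%20==0:cv2.putText(o,str(x),(X-9,16),0,.35,(0,255,255),1)
    for y in range(-(-y0//step)*step,y1,step):
        Y=int((y-y0)*s);cv2.line(o,(0,Y),(5,Y),(0,255,255),1)
        if y%20==0:cv2.putText(o,str(y),(7,Y+4),0,.35,(0,255,255),1)
    return o
E
python3 - <<'E'
from h import *
s=cv2.imread("pics/scene0.png");d=cv2.imread("pics/side0.png")
A=crop(s,245,225,390,380,3.8);B=crop(s,158,85,250,175,2.4);C=crop(d,255,180,345,275,2.4)
H=A.shape[0];o=np.zeros((H,A.shape[1]+max(B.shape[1],C.shape[1]),3),np.uint8)
o[:,:A.shape[1]]=A;o[:B.shape[0],A.shape[1]:A.shape[1]+B.shape[1]]=B;o[300:300+C.shape[0],A.shape[1]:A.shape[1]+C.shape[1]]=C
print(o.shape);cv2.imwrite("pics/c1.png",o)
c=ctrl.get_calibration("scene");e=ctrl.get_calibration("side")
for u,v in((300,242),(325,260),(343,290),(365,320)):print(atz(c,u,v,.12))
print("carrier",atz(c,204,120,.095),atz(e,303,222,.095))
print("sieve",atz(c,270,182,.15),atz(e,237,170,.15),"tin",atz(c,335,160,.045))
E
```

```text
(589, 772, 3)
[0.5957 0.1499 0.12  ]
[0.5827 0.2072 0.12  ]
[0.5964 0.2705 0.12  ]
[0.6036 0.3335 0.12  ]
carrier [ 0.5589 -0.2408  0.095 ] [ 0.5583 -0.2377  0.095 ]
sieve [0.5676 0.0205 0.15  ] [ 0.5464 -0.0114  0.15  ] tin [0.361  0.0178 0.045 ]
```

View pics/c1.png

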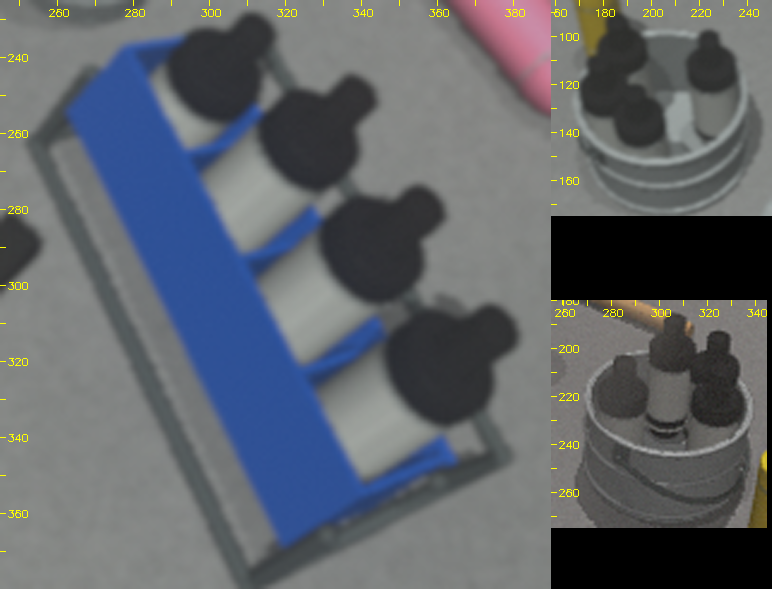

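Reading the crop, the uppermost bin tube, cap at (300,242), shows the least aluminium, so it is the short one. The tubes at (325,260), (343,290) and (365,320) are full-length. In the carrier, three tubes stand together on the left and one stands alone on the right. The free places are therefore the middle and the two on either side of the lone tube. I'll fit the rack pose from the stud tips and plan a wrist look.

```bash
cat >> h.py <<'E'
from scipy.optimize import least_squares
def studpts(p,s,cells=(-91.5,-30.5,30.5,91.5),short=None,mz=.090):
    # p: mouth x,y,yaw ; returns points s along tube axis from foot for cells
    x,y,w=p[:3];c=np.cos(w);n=np.sin(w);out=[]
    for k in cells:
        L=-.062+s-(.035 if k==short else 0)
        q=np.array([-np.sin(.52)*L-.0035*np.cos(.52), k/1000, mz+np.cos(.52)*L-.0035*np.sin(.52)])
        out.append([x+c*q[0]-n*q[1],y+n*q[0]+c*q[1],q[2]])
    return np.array(out)
E
python3 - <<'E'
from h import *
c=ctrl.get_calibration("scene")
tip=np.array([(312.9,232.4),(339.7,249.2),(357.6,279),(376,310.5)])
for mz in(.086,.09,.094):
  f=lambda p:(proj(c,studpts(p,.150,short=-91.5,mz=mz))-tip).ravel()
  r=least_squares(f,[.62,.24,0]);print(mz,r.x,r.cost,r.fun)
r=least_squares(lambda p:(proj(c,studpts(p,.150,short=-91.5))-tip).ravel(),[.62,.24,0])
print(studpts(r.x,.144,short=-91.5))
s=ctrl.state();M=R.from_rotvec(s["tcp_rot"]).as_matrix();print(M)
yaw=r.x[2];yd=np.array([-np.sin(yaw),np.cos(yaw),0])
print("twist to align y:",[np.degrees(np.arctan2((np.cross(M[:,1],v))@M[:,0],M[:,1]@v)) for v in(yd,-yd)])
T=ctrl.get_calibration("wrist")["extrinsics"];print("cam in tool",M.T@(T[:3,3]-s["eef_pos"]),"\n",M.T@T[:3,:3])
E
```

```text
0.086 [ 0.6158  0.2355 -0.2353] 0.23955407512080057 [ 0.3449  0.1398 -0.1229  0.2006 -0.4158 -0.2547  0.2146 -0.0377]
0.09 [ 0.6175  0.2361 -0.2362] 0.2114370106030627 [ 0.198  -0.0882 -0.1579  0.0677 -0.3789 -0.2135  0.3384  0.2066]
0.094 [ 0.6191  0.2366 -0.2371] 0.35646534261448853 [ 0.0499 -0.3191 -0.1933 -0.067  -0.3418 -0.1722  0.4631  0.4538]
[[0.5704 0.1533 0.129 ]
 [0.5678 0.2167 0.1594]
 [0.582  0.276  0.1594]
 [0.5963 0.3353 0.1594]]
[[-0.0006  0.4293  0.9031]
 [-0.0008  0.9031 -0.4293]
 [-1.     -0.001  -0.0002]]
twist to align y: [np.float64(-11.894499202152675), np.float64(168.10550079784733)]
cam in tool [-0.1468  0.0006 -0.0739] 
 [[-0.0002  0.2925 -0.9563]
 [ 1.      0.0007 -0.    ]
 [ 0.0006 -0.9563 -0.2925]]
```

Call:
step_arm:
  targets:
    - {"z": 0.15,"twist": -0.02}
    - {"z": 0.38,"twist": -0.045}
    - {"z": 0.62,"twist": -0.066}
    - {"z": 0.85,"twist": -0.066}
    - {"z": 1,"twist": -0.066}
    - {"z": 1,"twist": -0.066}
    - {"z": 1,"twist": -0.066}
    - {"z": 1,"twist": -0.066}
  claw: 0.1
  force: 20

```text
$.targets[0]: bad value
```

Call:
step_arm:
  targets:
    - {"z": 0.15,"y": -0.02}
    - {"z": 0.38,"y": -0.06}
    - {"z": 0.62,"y": -0.1}
    - {"z": 0.82,"y": -0.13}
    - {"z": 0.96,"y": -0.155}
    - {"z": 0.96,"y": -0.155}
    - {"z": 0.96,"y": -0.155}
    - {"z": 0.96,"y": -0.155}

```text
$.targets[0]: bad value
```

```bash
python3 - <<'E'
from h import *
c=ctrl.get_calibration("wrist");im=ctrl.capture("wrist");cv2.imwrite("pics/w1.png",im)
p=[.6175,.2361,-.2362];A=studpts(p,.154,short=-91.5)
print(proj(c,A))
for u,v in proj(c,A): cv2.circle(im,(int(round(u)),int(round(v))),3,(0,0,255),1)
cv2.imwrite("pics/w1a.png",crop(im,0,0,512,384,1.5,20))
s=ctrl.state();print(s["clock"],s["eef_pos"],s["opening"],R.from_rotvec(s["tcp_rot"]).as_matrix()[:,1])
E
```

```text
[[133.6725 510.3465]
 [166.5682 528.3264]
 [215.4776 521.8487]
 [265.45   515.2302]]
0.2 [0.2361 0.4966 0.2384] 0.08781109870796783 [ 0.4294  0.9031 -0.0009]
```

View pics/w1a.png

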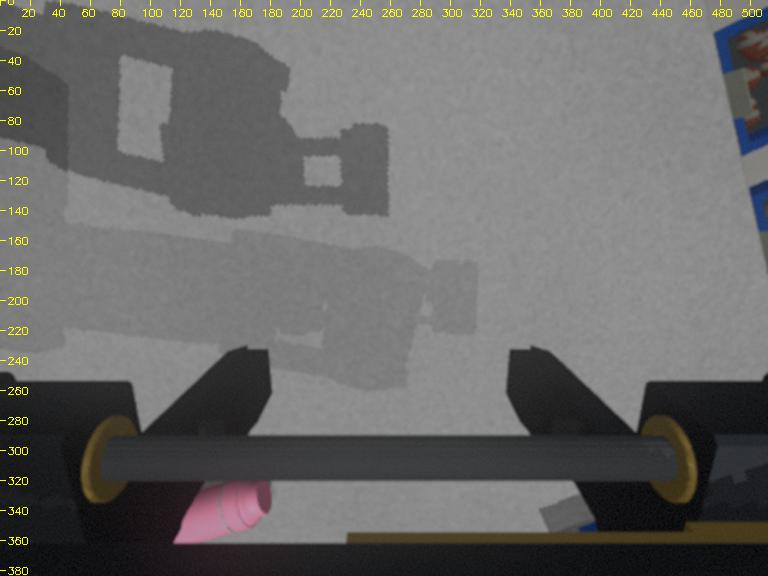

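All four keys are required, so those moves were refused and nothing moved. The wrist picture shows the fingers at about (175,170) and (355,170), and the camera sees the area on the robot's side of them.

Call:
step_arm:
  targets:
    - {"x": 0,"y": 0,"z": 0.15,"twist": -0.02}
    - {"x": 0,"y": 0,"z": 0.38,"twist": -0.045}
    - {"x": 0,"y": 0,"z": 0.62,"twist": -0.066}
    - {"x": 0,"y": 0,"z": 0.85,"twist": -0.066}
    - {"x": 0,"y": 0,"z": 1,"twist": -0.066}
    - {"x": 0,"y": 0,"z": 1,"twist": -0.066}
    - {"x": 0,"y": 0,"z": 1,"twist": -0.066}
    - {"x": 0,"y": 0,"z": 1,"twist": -0.066}
  claw: 0.1
  force: 20

```text
clock: 1.0
eef_pos: [0.4157, 0.4113, 0.2388]
tcp_rot: [0.185, 1.563, -0.185]
force: [-0.4, -0.2, -0.4]
opening: 0.0487
```

Call:
step_arm:
  targets:
    - {"x": 0,"y": -0.02,"z": 0.15,"twist": 0}
    - {"x": 0,"y": -0.06,"z": 0.38,"twist": 0}
    - {"x": 0,"y": -0.1,"z": 0.62,"twist": 0}
    - {"x": 0,"y": -0.13,"z": 0.82,"twist": 0}
    - {"x": 0,"y": -0.155,"z": 0.96,"twist": 0}
    - {"x": 0,"y": -0.155,"z": 0.96,"twist": 0}
    - {"x": 0,"y": -0.155,"z": 0.96,"twist": 0}
    - {"x": 0,"y": -0.155,"z": 0.96,"twist": 0}

```text
clock: 1.8
eef_pos: [0.5947, 0.337, 0.2392]
tcp_rot: [0.184, 1.563, -0.184]
force: [-0.2, -0.2, -0.7]
opening: 0.0482
```

```bash
cat >> h.py <<'E'
def go(P,yawy=None):
    "print scaled shift from measured TCP to P in tool axes"
    s=ctrl.state();M=R.from_rotvec(s["tcp_rot"]).as_matrix()
    print("t",round(s["clock"],2),"tcp",s["eef_pos"],"F",s["force"],"open",round(s["opening"],4),"ydir",M[:2,1],"q",s["qpos"])
    print(" shift/0.2:",M.T@(np.array(P)-s["eef_pos"])/.2)
E
python3 - <<'E'
from h import *
c=ctrl.get_calibration("wrist");im=ctrl.capture("wrist");cv2.imwrite("pics/w1.png",im)
p=[.6175,.2361,-.2362];A=studpts(p,.154,short=-91.5)
print(proj(c,A))
for s_ in(.154,.120):
  for u,v in proj(c,studpts(p,s_,short=-91.5)): cv2.circle(im,(int(round(u)),int(round(v))),3,(0,0,255),1)
cv2.imwrite("pics/w1a.png",crop(im,0,0,512,384,1.5,20))
go(np.r_[studpts(p,.144)[3][:2],.1404])
E
```

```text
[[ 55.4483 206.9026]
 [102.4617 199.0762]
 [179.7238 199.1488]
 [256.9502 199.2214]]
t 1.85 tcp [0.5947 0.337  0.2393] F [-0.3624  0.4865 -0.6401] open 0.0485 ydir [0.2322 0.9727] q [ 0.3427  0.628   0.8647  0.0002  1.6486 -0.9937]
 shift/0.2: [ 0.4947 -0.0065  0.0097]
```

View pics/w1a.png

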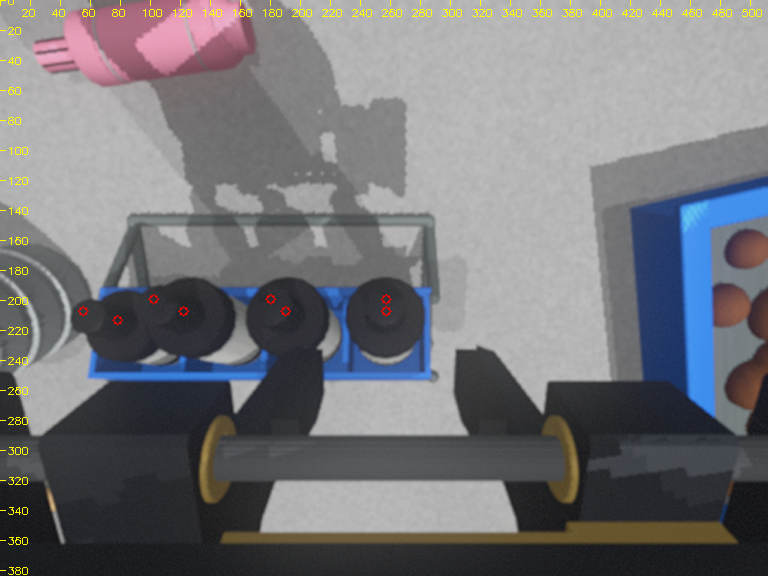

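Fingers and outermost tube line up laterally, with their midpoints at about 259 and 257 px. The cap centres sit some 4 px below the prediction, so I'm checking that in an enhanced crop.

```bash
python3 - <<'E'
from h import *
im=cv2.imread("pics/w1.png").astype(float)
im=np.clip((im/90)**.6*255,0,255).astype(np.uint8)
cv2.imwrite("pics/w1b.png",crop(im,45,170,290,260,3.2))
E
```

```text
(no output)
```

View pics/w1b.png

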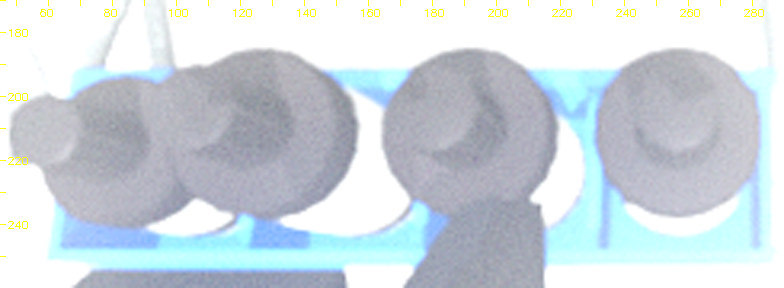

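```bash
python3 - <<'E'
from h import *
c=ctrl.get_calibration("scene");w=ctrl.get_calibration("wrist")
ts=np.array([(312.9,232.4),(339.7,249.2),(357.6,279),(376,310.5)])
tw=np.array([(59,210.6),(106,203),(183,204.4),(256.3,203.4)])
for mzf in(None,.090):
  def f(p,k=1):
    mz=p[3] if mzf is None else mzf
    return np.r_[(proj(c,studpts(p,.150,short=-91.5,mz=mz))-ts).ravel(),(proj(w,studpts(p,.154,short=-91.5,mz=mz))-tw).ravel()*.5]
  r=least_squares(f,[.62,.24,-.23,.09]);print(r.x,r.cost);print(r.fun)
  g=studpts(r.x,.144,mz=r.x[3]);print(g)
go(np.r_[g[3][:2],.1404])
E
```

```text
[ 0.62    0.2373 -0.2348  0.0925] 5.605527065482194
[-0.3061  0.5414 -0.541   0.7881 -0.6516  0.6551  0.1912  1.2458 -1.4606
 -0.2342 -1.2567 -0.1805 -0.8437 -0.8962  1.4083 -0.412 ]
[[0.5562 0.1585 0.162 ]
 [0.5704 0.2178 0.162 ]
 [0.5846 0.2771 0.162 ]
 [0.5988 0.3365 0.162 ]]
[ 0.6199  0.2366 -0.2354  0.09  ] 6.972551014509698
[-0.6094  0.7955 -0.9665  1.0147 -1.1718  0.7967 -0.4361  1.2876 -0.9222
 -0.7423 -0.8777 -0.7041 -0.8732 -1.399   0.9671 -0.8939]
[[0.556  0.1578 0.1594]
 [0.5702 0.2171 0.1594]
 [0.5844 0.2764 0.1594]
 [0.5986 0.3358 0.1594]]
t 1.85 tcp [0.5947 0.337  0.2393] F [-0.3624  0.4865 -0.6401] open 0.0485 ydir [0.2322 0.9727] q [ 0.3427  0.628   0.8647  0.0002  1.6486 -0.9937]
 shift/0.2: [ 0.4947 -0.0016  0.0204]
```

Call:
step_arm:
  targets:
    - {"x": 0.1,"y": 0,"z": 0.02,"twist": 0}
    - {"x": 0.22,"y": 0,"z": 0.02,"twist": 0}
    - {"x": 0.34,"y": 0,"z": 0.02,"twist": 0}
    - {"x": 0.42,"y": 0,"z": 0.02,"twist": 0}
    - {"x": 0.46,"y": 0,"z": 0.02,"twist": 0}
    - {"x": 0.485,"y": 0,"z": 0.02,"twist": 0}
    - {"x": 0.485,"y": 0,"z": 0.02,"twist": 0}
    - {"x": 0.485,"y": 0,"z": 0.02,"twist": 0}

```text
clock: 2.65
eef_pos: [0.6002, 0.3351, 0.1427]
tcp_rot: [0.186, 1.561, -0.185]
force: [0.2, 0.0, -1.0]
opening: 0.0482
```

Call:
step_arm:
  targets:
    - {"x": 0,"y": 0,"z": 0,"twist": 0}
    - {"x": 0,"y": 0,"z": 0,"twist": 0}
    - {"x": 0,"y": 0,"z": 0,"twist": 0}
    - {"x": 0,"y": 0,"z": 0,"twist": 0}
    - {"x": 0,"y": 0,"z": 0,"twist": 0}
    - {"x": 0,"y": 0,"z": 0,"twist": 0}
    - {"x": 0,"y": 0,"z": 0,"twist": 0}
    - {"x": 0,"y": 0,"z": 0,"twist": 0}
  claw: -1
  force: 20

```text
clock: 3.45
eef_pos: [0.6001, 0.3347, 0.1419]
tcp_rot: [0.186, 1.563, -0.186]
force: [-0.4, -1.1, 1.3]
opening: 0.0211
```

The fingers stopped at 21 mm, so the stud is gripped. Now I'll draw it along the cell axis.

Call:
step_arm:
  targets:
    - {"x": -0.03,"y": 0,"z": -0.017,"twist": 0}
    - {"x": -0.08,"y": 0,"z": -0.046,"twist": 0}
    - {"x": -0.14,"y": 0,"z": -0.081,"twist": 0}
    - {"x": -0.2,"y": 0,"z": -0.115,"twist": 0}
    - {"x": -0.26,"y": 0,"z": -0.15,"twist": 0}
    - {"x": -0.31,"y": 0,"z": -0.179,"twist": 0}
    - {"x": -0.36,"y": 0,"z": -0.208,"twist": 0}
    - {"x": -0.36,"y": 0,"z": -0.208,"twist": 0}

```text
clock: 4.25
eef_pos: [0.5593, 0.3451, 0.2157]
tcp_rot: [0.186, 1.561, -0.184]
force: [0.6, 0.1, -3.7]
opening: 0.0215
```

Call:
step_arm:
  targets:
    - {"x": -0.1,"y": 0,"z": -0.1,"twist": 0}
    - {"x": -0.25,"y": 0,"z": -0.2,"twist": 0}
    - {"x": -0.45,"y": 0,"z": -0.3,"twist": 0}
    - {"x": -0.6,"y": 0,"z": -0.3,"twist": 0}
    - {"x": -0.6,"y": 0,"z": -0.3,"twist": 0}
    - {"x": -0.6,"y": 0,"z": -0.3,"twist": 0}
    - {"x": -0.6,"y": 0,"z": -0.3,"twist": 0}
    - {"x": -0.6,"y": 0,"z": -0.3,"twist": 0}

```text
clock: 5.05
eef_pos: [0.5013, 0.3583, 0.3317]
tcp_rot: [0.185, 1.566, -0.188]
force: [-0.8, -0.3, -2.9]
opening: 0.0214
```

```bash
python3 - <<'E'
from h import *
a=ctrl.capture("wrist");b=ctrl.capture("scene");d=ctrl.capture("side")
cv2.imwrite("pics/m2.png",cv2.resize(np.hstack([a,b[:,180:512],d[:,:240]]),None,fx=.73,fy=.73))
s=ctrl.state();print(s["wrist_torque"])
go([.559,-.239,.29])
E
```

```text
[ 0.0962  0.1419 -0.0052]
t 5.2 tcp [0.5014 0.3585 0.3328] F [ 0.2365 -0.1973 -3.5357] open 0.0212 ydir [0.2344 0.9721] q [ 0.4289  0.465   0.8949 -0.      1.7833 -0.9053]
 shift/0.2: [ 0.2158 -2.8363  0.9807]
```

View pics/m2.png

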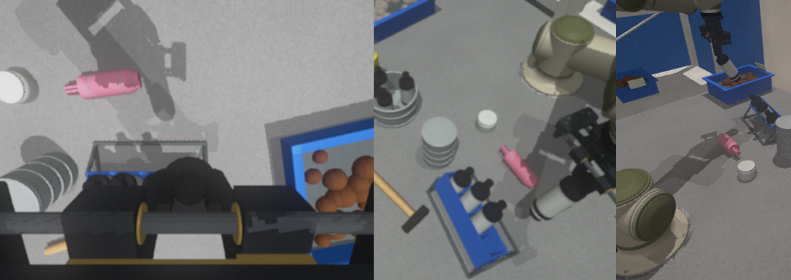

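The tube is held and still leaning, and the wrist torque of about 0.17 Nm agrees. I'll lower the grip force so it swings upright, using the torque as the gauge.

Call:
step_arm:
  targets:
    - {"x": 0,"y": 0,"z": 0,"twist": 0}
    - {"x": 0,"y": 0,"z": 0,"twist": 0}
    - {"x": 0,"y": 0,"z": 0,"twist": 0}
    - {"x": 0,"y": 0,"z": 0,"twist": 0}
    - {"x": 0,"y": 0,"z": 0,"twist": 0}
    - {"x": 0,"y": 0,"z": 0,"twist": 0}
    - {"x": 0,"y": 0,"z": 0,"twist": 0}
    - {"x": 0,"y": 0,"z": 0,"twist": 0}
  force: 8

```text
clock: 6.0
eef_pos: [0.5013, 0.3586, 0.3338]
tcp_rot: [0.186, 1.563, -0.186]
force: [-0.5, 0.6, -2.8]
opening: 0.0215
```

```bash
python3 - <<'E'
from h import *
s=ctrl.state();print(s["wrist_torque"],s["force"],s["opening"])
b=ctrl.capture("scene");d=ctrl.capture("side");cv2.imwrite("pics/sc3.png",b);cv2.imwrite("pics/sd3.png",d)
E
```

```text
[-0.026   0.008   0.0239] [-0.5385  0.6155 -2.7641] 0.021457955712480232
```

```bash
python3 - <<'E'
from h import *
b=cv2.imread("pics/sc3.png");d=cv2.imread("pics/sd3.png")
c=ctrl.get_calibration("scene");e=ctrl.get_calibration("side")
g=lambda im:np.clip((im/110.)**.6*255,0,255).astype(np.uint8)
t=ctrl.state()["eef_pos"]
pts=[t+[0,0,.019-.144+k] for k in(0,.025,.12)]
print(proj(c,pts),proj(e,pts))
A=crop(g(b),160,85,250,160,4.2);B=crop(g(d),258,180,343,255,4.2)
u=proj(c,pts)[0].astype(int);v=proj(e,pts)[0].astype(int)
C=crop(b,u[0]-50,u[1]-45,u[0]+40,u[1]+25,3.7);D=crop(d,v[0]-40,v[1]-45,v[0]+40,v[1]+25,3.7)
W=max(A.shape[1]+B.shape[1],C.shape[1]+D.shape[1]);o=np.zeros((A.shape[0]+C.shape[0],W,3),np.uint8)
def put(x,y,i):o[y:y+i.shape[0],x:x+i.shape[1]]=i
put(0,0,A);put(A.shape[1],0,B);put(0,A.shape[0],C);put(C.shape[1],A.shape[0],D)
print(o.shape);cv2.imwrite("pics/c3.png",o)
E
```

```text
[[432.6582 279.723 ]
 [438.3693 274.4207]
 [463.9087 250.7098]] [[146.8935 114.9923]
 [145.5767 107.445 ]
 [140.2585  76.9627]]
(574, 735, 3)
```

View pics/c3.png

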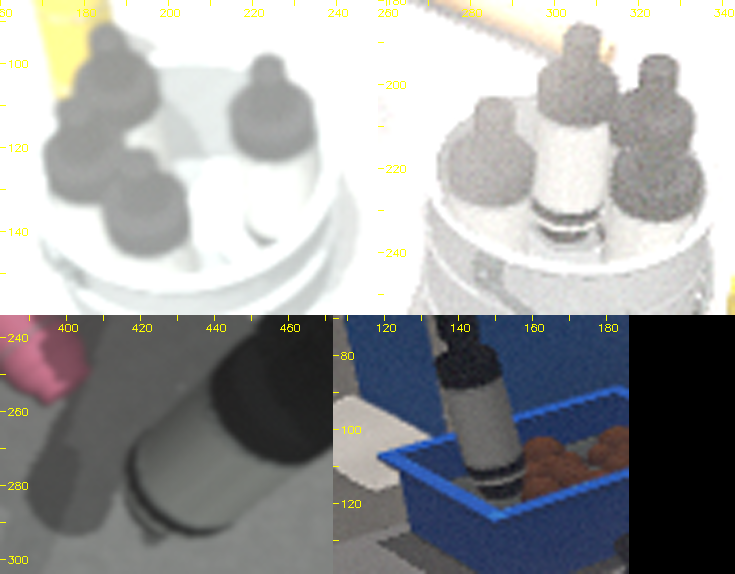

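```bash
cat >> h.py <<'E'
def tri(*obs):
    A=np.zeros((3,3));b=np.zeros(3)
    for c,u,v in obs:
        o,d=ray(c,u,v);d=d/np.linalg.norm(d);P=np.eye(3)-np.outer(d,d);A+=P;b+=P@o
    x=np.linalg.solve(A,b);return x,[np.linalg.norm(proj(c,x)[0]-[u,v]).round(2) for c,u,v in obs]
E
python3 - <<'E'
from h import *
c=ctrl.get_calibration("scene");e=ctrl.get_calibration("side")
print(ctrl.state()["eef_pos"],tri((c,422.2,290.8),(e,152.4,118.4)))
# stud tips: scene crop A 4.2 from (160,85); side crop B from (258,180) offset x 378
sc={k:(160+x/4.2,85+y/4.2) for k,(x,y) in dict(far=(107,32),left=(76,103),near=(138,158),lone=(268,65)).items()}
sd={k:(258+(x-378)/4.2,180+y/4.2) for k,(x,y) in dict(p1=(496,107),p2=(583,33),p3=(660,65),p4=(655,150)).items()}
for k,v in sc.items(): print(k,v,atz(c,*v,.157))
for k,v in sd.items(): print(k,v,atz(e,*v,.157))
E
```

```text
[0.5013 0.3586 0.3337] (array([0.5196, 0.3606, 0.1909]), [np.float64(0.22), np.float64(0.11)])
far (185.47619047619048, 92.61904761904762) [ 0.5711 -0.2874  0.157 ]
left (178.0952380952381, 109.52380952380952) [ 0.6126 -0.2541  0.157 ]
near (192.85714285714286, 122.61904761904762) [ 0.6074 -0.2016  0.157 ]
lone (223.8095238095238, 100.47619047619048) [ 0.5154 -0.2127  0.157 ]
p1 (286.0952380952381, 205.47619047619048) [ 0.5152 -0.2162  0.157 ]
p2 (306.8095238095238, 187.85714285714286) [ 0.6067 -0.2039  0.157 ]
p3 (325.1428571428571, 195.47619047619048) [ 0.613  -0.2554  0.157 ]
p4 (323.95238095238096, 215.71428571428572) [ 0.5476 -0.3006  0.157 ]
```

The tube is nearly upright with about 7° left by the side view. I'll relax the grip a bit more and then tighten it. In the carrier, three of the four studs agree between the two cameras within about 3 mm.

Call:
step_arm:
  targets:
    - {"x": 0,"y": 0,"z": 0,"twist": 0}
    - {"x": 0,"y": 0,"z": 0,"twist": 0}
    - {"x": 0,"y": 0,"z": 0,"twist": 0}
    - {"x": 0,"y": 0,"z": 0,"twist": 0}
    - {"x": 0,"y": 0,"z": 0,"twist": 0}
    - {"x": 0,"y": 0,"z": 0,"twist": 0}
    - {"x": 0,"y": 0,"z": 0,"twist": 0}
    - {"x": 0,"y": 0,"z": 0,"twist": 0}
  force: 5

```text
clock: 6.9
eef_pos: [0.5013, 0.3586, 0.3337]
tcp_rot: [0.186, 1.563, -0.186]
force: [0.2, 0.4, -3.1]
opening: 0.0216
```

```bash
python3 - <<'E'
from h import *
s=ctrl.state();print(s["wrist_torque"],s["force"],s["opening"])
d=ctrl.capture("side");d0=cv2.imread("pics/sd3.png")
cv2.imwrite("pics/sd4.png",d)
# tube axis slope in side image: bright aluminium columns per row, before/after
for im in(d0,d):
  hs=cv2.cvtColor(im,cv2.COLOR_BGR2HSV);r=[]
  for y in range(92,108):
    xs=[x for x in range(132,165) if hs[y,x,1]<60 and 70<hs[y,x,2]<200]
    if len(xs)>5:r.append((y,np.mean(xs),len(xs)))
  r=np.array(r);print(r[:, 1:].T.round(1),np.polyfit(r[:,0],r[:,1],1)[0])
P=np.array([(.515,-.2145),(.607,-.203),(.613,-.2545),(.571,-.287)]);k=np.array([2,0,-1,-2])
f=lambda p:(P-np.c_[p[0]+.054*np.cos(p[2]+k*np.pi/3),p[1]+.054*np.sin(p[2]+k*np.pi/3)]).ravel()
r=least_squares(f,[.56,-.24,.6]);print(r.x,r.fun*1000)
E
```

```text
[ 0.0155  0.0221 -0.0133] [ 0.2498  0.3884 -3.0713] 0.02156780924637701
[[144.  144.5 144.5 144.5 144.5 144.5 145.  145.5 146.4 147.5 147.5 147.5
  148.  148.5 148.5 148. ]
 [ 19.   18.   18.   18.   18.   18.   19.   18.   18.   16.   16.   16.
   17.   18.   16.   15. ]] 0.3410947712418286
[[143.5 144.5 144.5 144.5 144.5 144.5 145.  145.5 146.4 147.5 147.5 147.5
  148.  148.  148.5 148. ]
 [ 18.   18.   18.   18.   18.   18.   19.   18.   18.   16.   16.   16.
   17.   17.   16.   15. ]] 0.3440359477124182
[ 0.564  -0.2346  0.6521] [ 0.7987 -0.7331  0.0386 -1.2152 -0.8792  0.8399  0.0419  1.1084]
```

Call:
step_arm:
  targets:
    - {"x": 0,"y": -0.037,"z": 0.018,"twist": 0}
    - {"x": 0,"y": -0.11,"z": 0.054,"twist": 0}
    - {"x": 0,"y": -0.22,"z": 0.11,"twist": 0}
    - {"x": 0,"y": -0.35,"z": 0.17,"twist": 0}
    - {"x": 0,"y": -0.5,"z": 0.24,"twist": 0}
    - {"x": 0,"y": -0.65,"z": 0.31,"twist": 0}
    - {"x": 0,"y": -0.8,"z": 0.38,"twist": 0}
    - {"x": 0,"y": -0.95,"z": 0.45,"twist": 0}
  force: 15

```text
clock: 7.75
eef_pos: [0.5442, 0.1502, 0.3339]
tcp_rot: [0.186, 1.562, -0.187]
force: [-0.2, -0.3, -3.2]
opening: 0.0214
```

Call:
step_arm:
  targets:
    - {"x": 0,"y": -0.12,"z": 0.055,"twist": 0}
    - {"x": 0,"y": -0.24,"z": 0.11,"twist": 0}
    - {"x": 0,"y": -0.36,"z": 0.17,"twist": 0}
    - {"x": 0,"y": -0.48,"z": 0.225,"twist": 0}
    - {"x": 0,"y": -0.6,"z": 0.28,"twist": 0}
    - {"x": 0,"y": -0.72,"z": 0.34,"twist": 0}
    - {"x": 0,"y": -0.84,"z": 0.395,"twist": 0}
    - {"x": 0,"y": -0.95,"z": 0.45,"twist": 0}

```text
clock: 8.55
eef_pos: [0.5868, -0.0555, 0.3339]
tcp_rot: [0.186, 1.563, -0.187]
force: [-0.1, -0.6, -3.5]
opening: 0.0212
```

Call:
step_arm:
  targets:
    - {"x": 0,"y": -0.13,"z": 0.06,"twist": 0}
    - {"x": 0,"y": -0.27,"z": 0.13,"twist": 0}
    - {"x": 0,"y": -0.42,"z": 0.2,"twist": 0}
    - {"x": 0,"y": -0.57,"z": 0.28,"twist": 0}
    - {"x": 0,"y": -0.71,"z": 0.35,"twist": 0}
    - {"x": 0,"y": -0.82,"z": 0.4,"twist": 0}
    - {"x": 0,"y": -0.89,"z": 0.43,"twist": 0}
    - {"x": 0,"y": -0.91,"z": 0.44,"twist": 0}

```text
clock: 9.35
eef_pos: [0.6294, -0.2533, 0.3331]
tcp_rot: [0.188, 1.564, -0.188]
force: [0.1, 0.8, -3.0]
opening: 0.0212
```

```bash
python3 - <<'E'
from h import *
w=ctrl.get_calibration("wrist");a=ctrl.capture("wrist");b=ctrl.capture("scene");d=ctrl.capture("side")
for n,i in zip(("w5","sc5","sd5"),(a,b,d)):cv2.imwrite(f"pics/{n}.png",i)
t=np.linspace(0,2*np.pi,300);C=np.c_[.562+.08*np.cos(t),-.237+.08*np.sin(t),0*t+.095]
print(proj(w,C)[::50]);np.save("w5.npy",w["extrinsics"])
g=np.clip((a/130.)**.6*255,0,255).astype(np.uint8)
for u,v in proj(w,C):
  if 0<=u<512 and 0<=v<384: g[int(v),int(u)]=(0,0,255)
cv2.imwrite("pics/w5a.png",crop(g,0,0,512,384,1.55,20))
go([.5555,-.183,.3]);print(ctrl.state()["wrist_torque"])
E
```

```text
[[272.674  169.0754]
 [317.9058 126.9934]
 [305.7201  61.5612]
 [242.0241  41.7091]
 [197.0566  91.482 ]
 [215.9281 153.2975]]
t 9.5 tcp [ 0.6298 -0.2507  0.3338] F [ 0.1699 -0.3069 -2.2273] open 0.0214 ydir [0.2346 0.9721] q [-0.5531  0.5974  0.6612  0.0001  1.8832 -1.887 ]
 shift/0.2: [ 0.1693  0.2417 -0.4402]
[0.0325 0.0266 0.0361]
```

View pics/w5a.png

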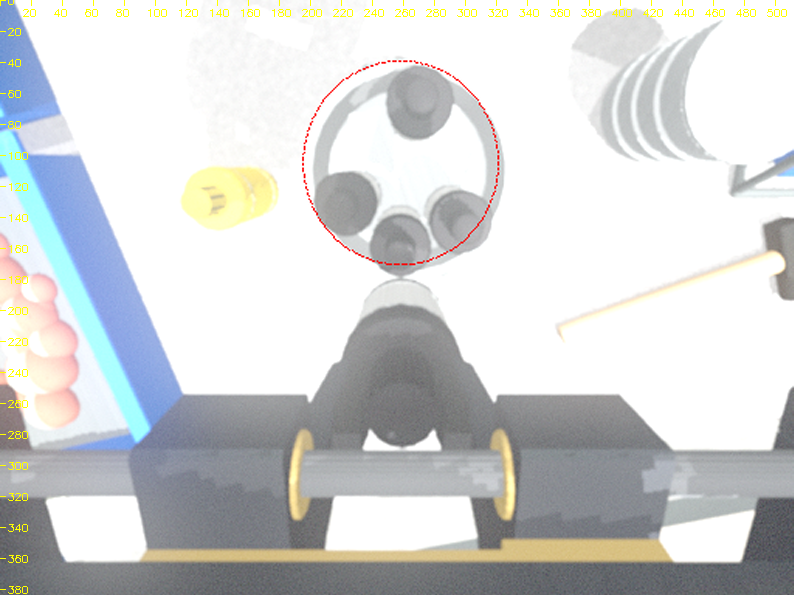

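```bash
python3 - <<'E'
from h import *
w=ctrl.get_calibration("wrist");w["extrinsics"]=np.load("w5.npy");a=cv2.imread("pics/w5.png")
for n,(x,y) in dict(lone=(420,95),left=(345,200),bot=(402,247),right=(462,222)).items(): print(n,atz(w,x/1.55,y/1.55,.159))
t=ctrl.state()["eef_pos"];print("vertical held foot/cap/tip",proj(w,[t+[0,0,.019-.144+k] for k in(0,.025,.12,.154)]))
g=np.clip((a/200.)**.7*255,0,255).astype(np.uint8)
A=crop(g,190,30,335,185,3.1);B=crop(g,210,170,310,290,3.1)
o=np.zeros((max(A.shape[0],B.shape[0]),A.shape[1]+B.shape[1],3),np.uint8);o[:A.shape[0],:A.shape[1]]=A;o[:B.shape[0],A.shape[1]:]=B
print(o.shape);cv2.imwrite("pics/w5b.png",o)
E
```

```text
lone [ 0.5189 -0.2135  0.159 ]
left [ 0.5721 -0.2796  0.159 ]
bot [ 0.6137 -0.2487  0.159 ]
right [ 0.6064 -0.2032  0.159 ]
vertical held foot/cap/tip [[261.4544 184.9132]
 [261.6982 192.2954]
 [263.2655 239.7514]
 [264.3452 272.4432]]
(480, 760, 3)
```

View pics/w5b.png

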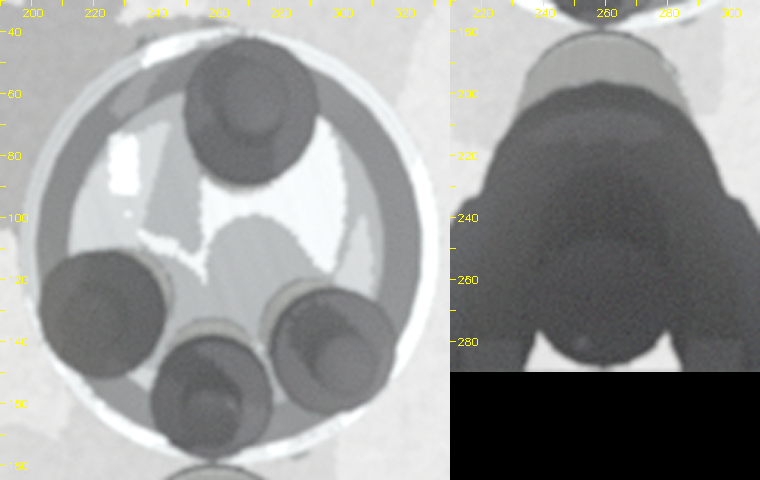

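The held tube's full-width edge is seen at y=180 px, where 164 would be vertical, so it still leans about 6° with its foot away from the robot. The carrier's inner rim spans x 202–326 and y 42–175. I'll refine the carrier's position from all the readings.

```bash
python3 - <<'E'
from h import *
w=ctrl.get_calibration("wrist");w["extrinsics"]=np.load("w5.npy")
print("rim centre w",atz(w,264,108.4,.095),[atz(w,*p,.095) for p in((201.9,108),(326.1,108),(264,41.6),(264,175.2))])
W={n:atz(w,190+x/3.1,30+y/3.1,.159) for n,(x,y) in dict(lone=(257,102),left=(102,308),bot=(212,408),right=(347,362)).items()}
print(W)
k=np.array([2,0,-1,-2])
PW=np.array([W[n][:2] for n in("lone","right","bot","left")])
PS=np.array([(.515,-.2145),(.607,-.203),(.613,-.2545),(.571,-.287)])
for P in(PW,PS,(PW+PS)/2):
  f=lambda p:(P-np.c_[p[0]+.054*np.cos(p[2]+k*np.pi/3),p[1]+.054*np.sin(p[2]+k*np.pi/3)]).ravel()
  r=least_squares(f,[.56,-.24,.6]);print(r.x,(r.fun*1000).round(1))
# rim in scene/side by projected circle edge strength
best=[]
for n in("scene","side"):
  c=ctrl.get_calibration(n);im=cv2.GaussianBlur(cv2.imread("pics/"+n+"0.png"),(0,0),1).astype(float).mean(2)
  t=np.linspace(0,2*np.pi,240)
  def sc(x,y):
    q=proj(c,np.c_[x+.082*np.cos(t),y+.082*np.sin(t),0*t+.095]).astype(np.float32)
    return np.median(cv2.remap(im.astype(np.float32),q[:,0].reshape(1,-1),q[:,1].reshape(1,-1),1))
  v=[(sc(x,y),x,y) for x in np.arange(.55,.576,.001) for y in np.arange(-.25,-.225,.001)];v.sort();print(n,np.array(v[-5:]))
E
```

```text
rim centre w [ 0.5627 -0.2301  0.095 ] [array([ 0.5434, -0.3068,  0.095 ]), array([ 0.581 , -0.1532,  0.095 ]), array([ 0.4881, -0.2123,  0.095 ]), array([ 0.6475, -0.2504,  0.095 ])]
{'lone': array([ 0.5209, -0.2119,  0.159 ]), 'left': array([ 0.5725, -0.2793,  0.159 ]), 'bot': array([ 0.6159, -0.2504,  0.159 ]), 'right': array([ 0.6113, -0.1998,  0.159 ])}
[ 0.5677 -0.23    0.6374] [ 2.6 -3.4  0.1 -2.  -1.4  1.1 -1.4  4.3]
[ 0.564  -0.2346  0.6521] [ 0.8 -0.7  0.  -1.2 -0.9  0.8  0.   1.1]
[ 0.5659 -0.2323  0.6449] [ 1.7 -2.1  0.1 -1.6 -1.1  1.  -0.7  2.7]
scene [[132.5612   0.567   -0.232 ]
 [133.0166   0.565   -0.232 ]
 [133.2389   0.566   -0.232 ]
 [133.3249   0.566   -0.231 ]
 [133.3827   0.565   -0.231 ]]
side [[123.0905   0.564   -0.235 ]
 [123.3281   0.563   -0.234 ]
 [123.349    0.562   -0.235 ]
 [124.0068   0.563   -0.235 ]
 [124.5199   0.564   -0.234 ]]
```

Call:
step_arm:
  targets:
    - {"x": 0,"y": 0.04,"z": -0.02,"twist": 0}
    - {"x": 0,"y": 0.09,"z": -0.06,"twist": 0}
    - {"x": 0,"y": 0.14,"z": -0.12,"twist": 0}
    - {"x": 0,"y": 0.19,"z": -0.19,"twist": 0}
    - {"x": 0,"y": 0.23,"z": -0.27,"twist": 0}
    - {"x": 0,"y": 0.25,"z": -0.35,"twist": 0}
    - {"x": 0,"y": 0.257,"z": -0.432,"twist": 0}
    - {"x": 0,"y": 0.257,"z": -0.432,"twist": 0}
  force: 5

```text
clock: 10.3
eef_pos: [0.5568, -0.1783, 0.3351]
tcp_rot: [0.184, 1.562, -0.185]
force: [-0.2, -0.0, -2.8]
opening: 0.022
```

Call:
step_arm:
  targets:
    - {"x": 0,"y": 0,"z": 0,"twist": 0}
    - {"x": 0,"y": 0,"z": 0,"twist": 0}
    - {"x": 0,"y": 0,"z": 0,"twist": 0}
    - {"x": 0,"y": 0,"z": 0,"twist": 0}
    - {"x": 0,"y": 0,"z": 0,"twist": 0}
    - {"x": 0,"y": 0,"z": 0,"twist": 0}
    - {"x": 0,"y": 0,"z": 0,"twist": 0}
    - {"x": 0,"y": 0,"z": 0,"twist": 0}

```text
clock: 11.1
eef_pos: [0.5582, -0.1804, 0.3338]
tcp_rot: [0.186, 1.563, -0.186]
force: [0.5, 0.4, -2.9]
opening: 0.0218
```

```bash
python3 - <<'E'
from h import *
a=ctrl.capture("wrist");cv2.imwrite("pics/w6.png",a)
o=cv2.imread("pics/w5.png")
for im in(o,a): print(im[150:212:2,256:263].mean((1,2)).astype(int))
go([.558,-.1804,.3]);print(ctrl.state()["wrist_torque"])
d=ctrl.capture("side");cv2.imwrite("pics/sd6.png",d);b=ctrl.capture("scene");cv2.imwrite("pics/sc6.png",b)
E
```

```text
[ 49  48  48  55  62  61  59  56  55  55  54  53  62  66  96  82 120 110
 110 111 110 110 107  72  48  47  47  50  56  57  57]
[199 209 212 207 197 190 121  72 123 123 123 122 122 122 122 122 122 121
 120 104  58  49  47  47  45  47  47  48  47  46  46]
t 11.15 tcp [ 0.5582 -0.1804  0.3338] F [ 0.5747  0.6004 -2.9115] open 0.022 ydir [0.2343 0.9722] q [-0.5142  0.4044  0.9905 -0.      1.7467 -1.8485]
 shift/0.2: [ 0.1688 -0.0004 -0.001 ]
[-0.0093  0.0419 -0.034 ]
```

It is vertical now: the foot edge is at y≈163 against about 164 predicted. I'll regrip and lower into the outer free place at 97°.

Call:
step_arm:
  targets:
    - {"x": 0,"y": 0,"z": 0,"twist": 0}
    - {"x": 0.05,"y": 0,"z": 0,"twist": 0}
    - {"x": 0.15,"y": 0,"z": 0,"twist": 0}
    - {"x": 0.27,"y": 0,"z": 0,"twist": 0}
    - {"x": 0.39,"y": 0,"z": 0,"twist": 0}
    - {"x": 0.48,"y": 0,"z": 0,"twist": 0}
    - {"x": 0.54,"y": 0,"z": 0,"twist": 0}
    - {"x": 0.56,"y": 0,"z": 0,"twist": 0}
  force: 15

```text
clock: 12.05
eef_pos: [0.5578, -0.1802, 0.2203]
tcp_rot: [0.186, 1.565, -0.185]
force: [1.4, -0.2, -3.8]
opening: 0.0212
```

Call:
step_arm:
  targets:
    - {"x": 0.04,"y": 0,"z": 0,"twist": 0}
    - {"x": 0.08,"y": 0,"z": 0,"twist": 0}
    - {"x": 0.12,"y": 0,"z": 0,"twist": 0}
    - {"x": 0.16,"y": 0,"z": 0,"twist": 0}
    - {"x": 0.2,"y": 0,"z": 0,"twist": 0}
    - {"x": 0.24,"y": 0,"z": 0,"twist": 0}
    - {"x": 0.27,"y": 0,"z": 0,"twist": 0}
    - {"x": 0.27,"y": 0,"z": 0,"twist": 0}

```text
clock: 12.85
eef_pos: [0.5579, -0.1802, 0.1668]
tcp_rot: [0.186, 1.564, -0.185]
force: [-0.3, -0.4, -3.5]
opening: 0.0211
```

Call:
step_arm:
  targets:
    - {"x": 0.03,"y": 0,"z": 0,"twist": 0}
    - {"x": 0.06,"y": 0,"z": 0,"twist": 0}
    - {"x": 0.08,"y": 0,"z": 0,"twist": 0}
    - {"x": 0.1,"y": 0,"z": 0,"twist": 0}
    - {"x": 0.115,"y": 0,"z": 0,"twist": 0}
    - {"x": 0.13,"y": 0,"z": 0,"twist": 0}
    - {"x": 0.14,"y": 0,"z": 0,"twist": 0}
    - {"x": 0.14,"y": 0,"z": 0,"twist": 0}

```text
clock: 13.65
eef_pos: [0.5582, -0.1803, 0.1395]
tcp_rot: [0.186, 1.563, -0.186]
force: [-0.4, 0.7, -2.9]
opening: 0.0213
```

Call:
step_arm:
  targets:
    - {"x": 0.005,"y": 0,"z": 0,"twist": 0}
    - {"x": 0.01,"y": 0,"z": 0,"twist": 0}
    - {"x": 0.015,"y": 0,"z": 0,"twist": 0}
    - {"x": 0.02,"y": 0,"z": 0,"twist": 0}
    - {"x": 0.025,"y": 0,"z": 0,"twist": 0}
    - {"x": 0.03,"y": 0,"z": 0,"twist": 0}
    - {"x": 0.03,"y": 0,"z": 0,"twist": 0}
    - {"x": 0.03,"y": 0,"z": 0,"twist": 0}

```text
clock: 14.45
eef_pos: [0.5589, -0.1807, 0.1352]
tcp_rot: [0.185, 1.56, -0.186]
force: [-0.5, 0.7, 7.5]
opening: 0.0216
```

Floor contact at TCP z 0.135, as expected. I'll release with a narrow opening and rise.

Call:
step_arm:
  targets:
    - {"x": -0.008,"y": 0,"z": 0,"twist": 0}
    - {"x": -0.008,"y": 0,"z": 0,"twist": 0}
    - {"x": -0.008,"y": 0,"z": 0,"twist": 0}
    - {"x": -0.008,"y": 0,"z": 0,"twist": 0}
    - {"x": -0.008,"y": 0,"z": 0,"twist": 0}
    - {"x": -0.008,"y": 0,"z": 0,"twist": 0}
    - {"x": -0.02,"y": 0,"z": 0,"twist": 0}
    - {"x": -0.05,"y": 0,"z": 0,"twist": 0}
  claw: -0.2

```text
clock: 15.25
eef_pos: [0.558, -0.1803, 0.1437]
tcp_rot: [0.186, 1.564, -0.185]
force: [-0.5, 0.8, -0.0]
opening: 0.0348
```

Call:
step_arm:
  targets:
    - {"x": -0.05,"y": 0,"z": 0,"twist": 0}
    - {"x": -0.15,"y": 0,"z": 0,"twist": 0}
    - {"x": -0.3,"y": 0,"z": 0,"twist": 0}
    - {"x": -0.45,"y": 0,"z": 0,"twist": 0}
    - {"x": -0.55,"y": 0.1,"z": 0,"twist": 0}
    - {"x": -0.6,"y": 0.3,"z": 0,"twist": 0}
    - {"x": -0.6,"y": 0.5,"z": -0.02,"twist": 0}
    - {"x": -0.6,"y": 0.73,"z": -0.05,"twist": 0}

```text
clock: 16.05
eef_pos: [0.5829, -0.0351, 0.265]
tcp_rot: [0.186, 1.561, -0.187]
force: [-0.1, -0.1, -1.0]
opening: 0.0354
```

```bash
python3 - <<'E'
from h import *
p=[.62,.237,-.2352];g=studpts(p,.144,mz=.091);print(g)
go(np.r_[g[2][:2],.24])
d=ctrl.capture("side");cv2.imwrite("pics/sd7.png",d);b=ctrl.capture("scene");cv2.imwrite("pics/sc7.png",b)
E
```

```text
[[0.5561 0.1582 0.1604]
 [0.5703 0.2175 0.1604]
 [0.5845 0.2769 0.1604]
 [0.5987 0.3362 0.1604]]
t 16.05 tcp [ 0.5829 -0.0351  0.265 ] F [-0.1233 -0.0879 -1.0352] open 0.0354 ydir [0.2355 0.9719] q [-0.2628  0.4244  1.1505 -0.0001  1.5648 -1.5959]
 shift/0.2: [ 0.1244  1.5181 -0.3596]
```

Call:
step_arm:
  targets:
    - {"x": 0,"y": 0.1,"z": -0.02,"twist": 0}
    - {"x": 0,"y": 0.25,"z": -0.06,"twist": 0}
    - {"x": 0,"y": 0.45,"z": -0.11,"twist": 0}
    - {"x": 0,"y": 0.65,"z": -0.16,"twist": 0}
    - {"x": 0,"y": 0.85,"z": -0.21,"twist": 0}
    - {"x": 0,"y": 0.95,"z": -0.26,"twist": 0}
    - {"x": 0,"y": 1,"z": -0.33,"twist": 0}
    - {"x": 0,"y": 1,"z": -0.36,"twist": 0}
  claw: 0.1

```text
clock: 16.95
eef_pos: [0.5586, 0.1757, 0.2642]
tcp_rot: [0.185, 1.563, -0.185]
force: [0.1, -1.3, -0.4]
opening: 0.0486
```

Call:
step_arm:
  targets:
    - {"x": 0,"y": 0.15,"z": 0,"twist": 0}
    - {"x": 0.05,"y": 0.35,"z": 0,"twist": 0}
    - {"x": 0.12,"y": 0.48,"z": 0,"twist": 0}
    - {"x": 0.25,"y": 0.518,"z": 0,"twist": 0}
    - {"x": 0.38,"y": 0.518,"z": 0,"twist": 0}
    - {"x": 0.45,"y": 0.518,"z": 0,"twist": 0}
    - {"x": 0.45,"y": 0.518,"z": 0,"twist": 0}
    - {"x": 0.45,"y": 0.518,"z": 0,"twist": 0}

```text
clock: 17.75
eef_pos: [0.5843, 0.2749, 0.1747]
tcp_rot: [0.187, 1.562, -0.186]
force: [0.9, -0.7, 0.9]
opening: 0.0483
```

```bash
python3 - <<'E'
from h import *
p=[.62,.237,-.2352];g=studpts(p,.144,mz=.091)
go(np.r_[g[2][:2],.142])
E
```

```text
t 17.75 tcp [0.5843 0.2749 0.1747] F [ 0.908  -0.7351  0.9186] open 0.0483 ydir [0.2355 0.9719] q [ 0.2568  0.5955  1.1123 -0.0002  1.4329 -1.0763]
 shift/0.2: [ 0.1635  0.01   -0.0014]
```

Call:
step_arm:
  targets:
    - {"x": 0.05,"y": 0.005,"z": 0,"twist": 0}
    - {"x": 0.1,"y": 0.01,"z": 0,"twist": 0}
    - {"x": 0.14,"y": 0.01,"z": 0,"twist": 0}
    - {"x": 0.165,"y": 0.01,"z": 0,"twist": 0}
    - {"x": 0.165,"y": 0.01,"z": 0,"twist": 0}
    - {"x": 0.165,"y": 0.01,"z": 0,"twist": 0}
    - {"x": 0.165,"y": 0.01,"z": 0,"twist": 0}
    - {"x": 0.165,"y": 0.01,"z": 0,"twist": 0}

```text
clock: 18.55
eef_pos: [0.5844, 0.278, 0.1411]
tcp_rot: [0.186, 1.562, -0.185]
force: [0.6, 0.3, 0.1]
opening: 0.0488
```

Call:
step_arm:
  targets:
    - {"x": 0,"y": 0,"z": 0,"twist": 0}
    - {"x": 0,"y": 0,"z": 0,"twist": 0}
    - {"x": 0,"y": 0,"z": 0,"twist": 0}
    - {"x": 0,"y": 0,"z": 0,"twist": 0}
    - {"x": 0,"y": 0,"z": 0,"twist": 0}
    - {"x": 0,"y": 0,"z": 0,"twist": 0}
    - {"x": 0,"y": 0,"z": 0,"twist": 0}
    - {"x": 0,"y": 0,"z": 0,"twist": 0}
  claw: -1
  force: 20

```text
clock: 19.35
eef_pos: [0.5842, 0.2778, 0.1408]
tcp_rot: [0.185, 1.563, -0.186]
force: [-0.0, -2.0, 1.7]
opening: 0.0215
```

Call:
step_arm:
  targets:
    - {"x": -0.03,"y": 0,"z": -0.017,"twist": 0}
    - {"x": -0.08,"y": 0,"z": -0.046,"twist": 0}
    - {"x": -0.14,"y": 0,"z": -0.081,"twist": 0}
    - {"x": -0.2,"y": 0,"z": -0.115,"twist": 0}
    - {"x": -0.26,"y": 0,"z": -0.15,"twist": 0}
    - {"x": -0.31,"y": 0,"z": -0.179,"twist": 0}
    - {"x": -0.36,"y": 0,"z": -0.208,"twist": 0}
    - {"x": -0.36,"y": 0,"z": -0.208,"twist": 0}

```text
clock: 20.15
eef_pos: [0.5435, 0.2881, 0.2146]
tcp_rot: [0.186, 1.561, -0.184]
force: [0.6, -0.4, -4.8]
opening: 0.0213
```

Call:
step_arm:
  targets:
    - {"x": -0.1,"y": 0,"z": -0.1,"twist": 0}
    - {"x": -0.25,"y": 0,"z": -0.2,"twist": 0}
    - {"x": -0.45,"y": 0,"z": -0.3,"twist": 0}
    - {"x": -0.6,"y": 0,"z": -0.3,"twist": 0}
    - {"x": -0.6,"y": 0,"z": -0.3,"twist": 0}
    - {"x": -0.6,"y": 0,"z": -0.3,"twist": 0}
    - {"x": -0.6,"y": 0,"z": -0.3,"twist": 0}
    - {"x": -0.6,"y": 0,"z": -0.3,"twist": 0}

```text
clock: 20.95
eef_pos: [0.4855, 0.3014, 0.3306]
tcp_rot: [0.185, 1.566, -0.187]
force: [0.1, -0.1, -4.3]
opening: 0.0215
```

```bash
python3 - <<'E'
from h import *
go([.5222,-.265,.3338]);print(ctrl.state()["wrist_torque"])
E
```

```text
t 20.95 tcp [0.4855 0.3014 0.3306] F [ 0.0593 -0.0788 -4.3   ] open 0.0215 ydir [0.2347 0.9721] q [ 0.3485  0.3773  1.0416 -0.      1.7264 -0.9854]
 shift/0.2: [-0.0129 -2.71    0.8429]
[ 0.0422  0.0484 -0.0023]
```

Call:
step_arm:
  targets:
    - {"x": 0,"y": 0,"z": 0,"twist": 0}
    - {"x": 0,"y": 0,"z": 0,"twist": 0}
    - {"x": 0,"y": 0,"z": 0,"twist": 0}
    - {"x": 0,"y": 0,"z": 0,"twist": 0}
    - {"x": 0,"y": 0,"z": 0.08,"twist": 0}
    - {"x": 0,"y": 0,"z": 0.15,"twist": 0}
    - {"x": 0,"y": 0,"z": 0.21,"twist": 0}
    - {"x": 0,"y": 0,"z": 0.26,"twist": 0}
  force: 7

```text
clock: 21.75
eef_pos: [0.5368, 0.2893, 0.3326]
tcp_rot: [0.186, 1.563, -0.186]
force: [1.1, -0.5, -3.9]
opening: 0.0218
```

Call:
step_arm:
  targets:
    - {"x": 0,"y": 0,"z": 0.04,"twist": 0}
    - {"x": 0,"y": 0,"z": 0.07,"twist": 0}
    - {"x": 0,"y": 0,"z": 0.09,"twist": 0}
    - {"x": 0,"y": 0,"z": 0.1,"twist": 0}
    - {"x": 0,"y": 0,"z": 0.1,"twist": 0}
    - {"x": 0,"y": 0,"z": 0.1,"twist": 0}
    - {"x": 0,"y": 0,"z": 0.1,"twist": 0}
    - {"x": 0,"y": 0,"z": 0.1,"twist": 0}

```text
clock: 22.55
eef_pos: [0.5553, 0.2849, 0.3329]
tcp_rot: [0.186, 1.563, -0.185]
force: [-0.6, 0.4, -3.9]
opening: 0.0216
```

```bash
python3 - <<'E'
from h import *
a=ctrl.capture("wrist");cv2.imwrite("pics/w8.png",a)
print(a[140:222:2,256:263].mean((1,2)).astype(int));print(a[140:222:2,256:263].mean(1).astype(int)[::3].tolist())
go([.5222,-.265,.3338]);print(ctrl.state()["wrist_torque"])
E
```

```text
[181 183 181 179 180 169 112 131 128 148 170 127  65 106 123 122 122 121
 121 121 121 121 120 120 119 110  68  45  45  43  42  42  42  42  40  40
  39  40  37  38  37]
[[181, 181, 181], [179, 179, 180], [113, 113, 110], [148, 148, 147], [66, 65, 64], [121, 123, 122], [121, 122, 121], [120, 121, 121], [119, 120, 119], [48, 43, 43], [45, 41, 41], [45, 40, 39], [43, 37, 37], [43, 36, 36]]
t 22.6 tcp [0.5554 0.2849 0.3329] F [-0.2404 -0.6027 -3.8662] open 0.0218 ydir [0.2341 0.9722] q [ 0.2846  0.4802  0.8693  0.      1.7919 -1.0499]
 shift/0.2: [-0.0048 -2.7119  0.4824]
[-0.0193 -0.0505 -0.0121]
```

Call:
step_arm:
  targets:
    - {"x": 0,"y": -0.037,"z": 0.01,"twist": 0}
    - {"x": 0,"y": -0.11,"z": 0.02,"twist": 0}
    - {"x": 0,"y": -0.22,"z": 0.04,"twist": 0}
    - {"x": 0,"y": -0.35,"z": 0.06,"twist": 0}
    - {"x": 0,"y": -0.5,"z": 0.09,"twist": 0}
    - {"x": 0,"y": -0.65,"z": 0.115,"twist": 0}
    - {"x": 0,"y": -0.8,"z": 0.14,"twist": 0}
    - {"x": 0,"y": -0.95,"z": 0.17,"twist": 0}
  force: 15

```text
clock: 23.4
eef_pos: [0.5433, 0.0899, 0.333]
tcp_rot: [0.186, 1.562, -0.186]
force: [0.7, -0.2, -4.3]
opening: 0.0212
```

Call:
step_arm:
  targets:
    - {"x": 0,"y": -0.12,"z": 0.02,"twist": 0}
    - {"x": 0,"y": -0.24,"z": 0.04,"twist": 0}
    - {"x": 0,"y": -0.36,"z": 0.06,"twist": 0}
    - {"x": 0,"y": -0.48,"z": 0.08,"twist": 0}
    - {"x": 0,"y": -0.6,"z": 0.1,"twist": 0}
    - {"x": 0,"y": -0.72,"z": 0.12,"twist": 0}
    - {"x": 0,"y": -0.84,"z": 0.14,"twist": 0}
    - {"x": 0,"y": -0.95,"z": 0.16,"twist": 0}

```text
clock: 24.2
eef_pos: [0.5297, -0.102, 0.333]
tcp_rot: [0.186, 1.563, -0.187]
force: [1.1, 0.2, -4.9]
opening: 0.0212
```

Call:
step_arm:
  targets:
    - {"x": 0,"y": -0.13,"z": 0.02,"twist": 0}
    - {"x": 0,"y": -0.27,"z": 0.05,"twist": 0}
    - {"x": 0,"y": -0.41,"z": 0.08,"twist": 0}
    - {"x": 0,"y": -0.54,"z": 0.1,"twist": 0}
    - {"x": 0,"y": -0.65,"z": 0.12,"twist": 0}
    - {"x": 0,"y": -0.74,"z": 0.14,"twist": 0}
    - {"x": 0,"y": -0.79,"z": 0.15,"twist": 0}
    - {"x": 0,"y": -0.81,"z": 0.155,"twist": 0}

```text
clock: 25.0
eef_pos: [0.5225, -0.2657, 0.3326]
tcp_rot: [0.187, 1.563, -0.186]
force: [-0.4, 0.2, -4.2]
opening: 0.0215
```

```bash
python3 - <<'E'
from h import *
for n in("wrist","scene","side"): cv2.imwrite(f"pics/{n}9.png",ctrl.capture(n))
a=cv2.imread("pics/wrist9.png");print(a[140:200:2,256:263].mean((1,2)).astype(int))
go([.5222,-.265,.2203])
w=ctrl.get_calibration("wrist");print(proj(w,[(.5645,-.233,.095),(.558,-.1804,.159),(.516,-.2135,.159)]))
E
```

```text
[192 194 196 196 196 201 213 216 212 203 198 143  65 115 129 127 127 128
 127 127 127 127 127 126 124 116  73  50  50  49]
t 25.15 tcp [ 0.5229 -0.2643  0.3328] F [-0.4215  0.5229 -4.2541] open 0.0211 ydir [0.2338 0.9723] q [-0.67    0.4032  0.9951  0.0002  1.7435 -2.0048]
 shift/0.2: [ 0.5624 -0.0043 -0.0024]
[[287.841  186.6286]
 [336.9497 185.9051]
 [301.5445 157.2557]]
```

Call:
step_arm:
  targets:
    - {"x": 0.05,"y": 0,"z": 0,"twist": 0}
    - {"x": 0.15,"y": 0,"z": 0,"twist": 0}
    - {"x": 0.28,"y": 0,"z": 0,"twist": 0}
    - {"x": 0.4,"y": 0,"z": 0,"twist": 0}
    - {"x": 0.49,"y": 0,"z": 0,"twist": 0}
    - {"x": 0.55,"y": 0,"z": 0,"twist": 0}
    - {"x": 0.58,"y": 0,"z": 0,"twist": 0}
    - {"x": 0.6,"y": 0,"z": 0,"twist": 0}

```text
clock: 25.95
eef_pos: [0.523, -0.2646, 0.2127]
tcp_rot: [0.185, 1.563, -0.185]
force: [-0.2, -0.6, -4.5]
opening: 0.0213
```

Call:
step_arm:
  targets:
    - {"x": 0.04,"y": 0,"z": 0,"twist": 0}
    - {"x": 0.08,"y": 0,"z": 0,"twist": 0}
    - {"x": 0.12,"y": 0,"z": 0,"twist": 0}
    - {"x": 0.16,"y": 0,"z": 0,"twist": 0}
    - {"x": 0.2,"y": 0,"z": 0,"twist": 0}
    - {"x": 0.23,"y": 0,"z": 0,"twist": 0}
    - {"x": 0.25,"y": 0,"z": 0,"twist": 0}
    - {"x": 0.25,"y": 0,"z": 0,"twist": 0}

```text
clock: 26.75
eef_pos: [0.5227, -0.2647, 0.1621]
tcp_rot: [0.186, 1.564, -0.185]
force: [0.5, 0.4, -4.6]
opening: 0.0215
```

Call:
step_arm:
  targets:
    - {"x": 0.02,"y": 0,"z": 0,"twist": 0}
    - {"x": 0.04,"y": 0,"z": 0,"twist": 0}
    - {"x": 0.06,"y": 0,"z": 0,"twist": 0}
    - {"x": 0.08,"y": 0,"z": 0,"twist": 0}
    - {"x": 0.095,"y": 0,"z": 0,"twist": 0}
    - {"x": 0.11,"y": 0,"z": 0,"twist": 0}
    - {"x": 0.115,"y": 0,"z": 0,"twist": 0}
    - {"x": 0.115,"y": 0,"z": 0,"twist": 0}

```text
clock: 27.55
eef_pos: [0.5227, -0.2648, 0.1395]
tcp_rot: [0.186, 1.563, -0.185]
force: [1.0, 0.6, -5.0]
opening: 0.0211
```

Call:
step_arm:
  targets:
    - {"x": 0.005,"y": 0,"z": 0,"twist": 0}
    - {"x": 0.01,"y": 0,"z": 0,"twist": 0}
    - {"x": 0.015,"y": 0,"z": 0,"twist": 0}
    - {"x": 0.02,"y": 0,"z": 0,"twist": 0}
    - {"x": 0.025,"y": 0,"z": 0,"twist": 0}
    - {"x": 0.03,"y": 0,"z": 0,"twist": 0}
    - {"x": 0.03,"y": 0,"z": 0,"twist": 0}
    - {"x": 0.03,"y": 0,"z": 0,"twist": 0}

```text
clock: 28.35
eef_pos: [0.5231, -0.2651, 0.1345]
tcp_rot: [0.185, 1.561, -0.186]
force: [-0.3, 1.4, 5.9]
opening: 0.0213
```

Contact made. Release, rise and go back for the third tube, the one next to the short tube.

Call:
step_arm:
  targets:
    - {"x": -0.007,"y": 0,"z": 0,"twist": 0}
    - {"x": -0.007,"y": 0,"z": 0,"twist": 0}
    - {"x": -0.007,"y": 0,"z": 0,"twist": 0}
    - {"x": -0.007,"y": 0,"z": 0,"twist": 0}
    - {"x": -0.007,"y": 0,"z": 0,"twist": 0}
    - {"x": -0.007,"y": 0,"z": 0,"twist": 0}
    - {"x": -0.02,"y": 0,"z": 0,"twist": 0}
    - {"x": -0.05,"y": 0,"z": 0,"twist": 0}
  claw: -0.2

```text
clock: 29.15
eef_pos: [0.5227, -0.2647, 0.1437]
tcp_rot: [0.186, 1.564, -0.185]
force: [-0.6, -0.2, 0.3]
opening: 0.035
```

Call:
step_arm:
  targets:
    - {"x": -0.05,"y": 0,"z": 0,"twist": 0}
    - {"x": -0.15,"y": 0,"z": 0,"twist": 0}
    - {"x": -0.3,"y": 0,"z": 0,"twist": 0}
    - {"x": -0.45,"y": 0,"z": 0.02,"twist": 0}
    - {"x": -0.6,"y": 0,"z": 0.1,"twist": 0}
    - {"x": -0.75,"y": 0,"z": 0.25,"twist": 0}
    - {"x": -0.85,"y": 0,"z": 0.4,"twist": 0}
    - {"x": -0.9,"y": 0,"z": 0.5,"twist": 0}

```text
clock: 29.95
eef_pos: [0.6213, -0.2883, 0.3268]
tcp_rot: [0.184, 1.559, -0.187]
force: [-0.5, -0.9, -0.9]
opening: 0.0349
```

```bash
python3 - <<'E'
from h import *
w=ctrl.get_calibration("wrist");a=ctrl.capture("wrist");cv2.imwrite("pics/w10.png",a);np.save("w10.npy",w["extrinsics"])
print(proj(w,[(.5645,-.233,.095)]))
g=studpts([.62,.237,-.2352],.144,mz=.091);go(np.r_[g[1][:2],.24])
E
```

```text
[[291.2389 109.3172]]
t 30.0 tcp [ 0.6229 -0.2887  0.3264] F [ 2.2769 -0.5591  0.9371] open 0.0352 ydir [0.2335 0.9723] q [-0.6061  0.6147  0.6498  0.0004  1.8726 -1.9411]
 shift/0.2: [ 0.425   2.4005 -0.8487]
```

Viewing the carrier from the wrist, without the held tube in the way (view 11).

```bash
python3 - <<'E'
from h import *
a=cv2.imread("pics/w10.png")
g=np.clip((a/200.)**.6*255,0,255).astype(np.uint8)
cv2.imwrite("pics/w10b.png",crop(g,215,30,365,190,3.7))
E
```

```text
(no output)
```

View pics/w10b.png

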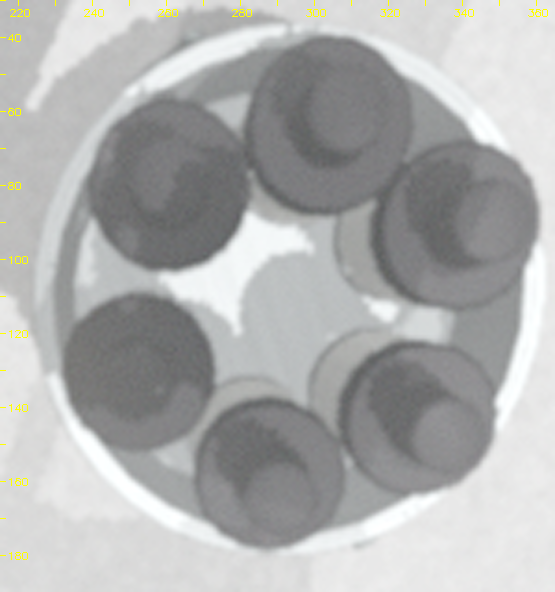

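Six tubes stand in a ring with the middle open. I'm reading the stud tips to centre the last one.

```bash
python3 - <<'E'
from h import *
w=ctrl.get_calibration("wrist");w["extrinsics"]=np.load("w10.npy")
T=[(345,112),(498,220),(452,428),(280,496),(137,370),(162,178)]
Q=np.array([atz(w,215+x/3.7,30+y/3.7,.159)[:2] for x,y in T]);print(Q,Q.mean(0))
C=[(328,125),(456,223),(417,417),(269,472),(139,372),(170,184)]
Q2=np.array([atz(w,215+x/3.7,30+y/3.7,.122)[:2] for x,y in C])
c=least_squares(lambda p:np.hypot(*(Q-p).T)-.054,[.56,-.23]).x;print(c,np.hypot(*(Q-c).T)*1000)
print(Q2,Q2.mean(0));print(np.linalg.norm(Q-np.roll(Q,1,0),axis=1)*1000)
c=Q2.mean(0);print(np.hypot(*(Q2-c).T)*1000)
E
```

```text
[[ 0.52   -0.2135]
 [ 0.5568 -0.1775]
 [ 0.6104 -0.1988]
 [ 0.6184 -0.2516]
 [ 0.5728 -0.2841]
 [ 0.5246 -0.2651]] [ 0.5672 -0.2318]
[ 0.5685 -0.2314] [51.613  55.0895 53.0935 53.8569 52.9098 55.3497]
[[ 0.519  -0.2124]
 [ 0.5555 -0.1793]
 [ 0.6114 -0.2009]
 [ 0.6178 -0.2513]
 [ 0.5763 -0.2852]
 [ 0.5239 -0.2625]] [ 0.5673 -0.2319]
[51.7954 51.4054 57.6799 53.4262 55.9488 51.8419]
[52.1632 53.9348 53.9466 54.0629 54.0556 53.0784]
```

Call:
step_arm:
  targets:
    - {"x": 0,"y": 0.06,"z": -0.02,"twist": 0}
    - {"x": 0,"y": 0.2,"z": -0.06,"twist": 0}
    - {"x": 0,"y": 0.4,"z": -0.12,"twist": 0}
    - {"x": 0,"y": 0.6,"z": -0.18,"twist": 0}
    - {"x": 0,"y": 0.75,"z": -0.24,"twist": 0}
    - {"x": 0,"y": 0.85,"z": -0.3,"twist": 0}
    - {"x": 0,"y": 0.93,"z": -0.35,"twist": 0}
    - {"x": 0,"y": 1,"z": -0.4,"twist": 0}
  claw: 0.1

```text
clock: 30.8
eef_pos: [0.5878, -0.0736, 0.3239]
tcp_rot: [0.185, 1.563, -0.185]
force: [-0.3, 0.4, 0.0]
opening: 0.0485
```

Call:
step_arm:
  targets:
    - {"x": 0.05,"y": 0.15,"z": -0.06,"twist": 0}
    - {"x": 0.1,"y": 0.35,"z": -0.14,"twist": 0}
    - {"x": 0.15,"y": 0.55,"z": -0.22,"twist": 0}
    - {"x": 0.2,"y": 0.75,"z": -0.3,"twist": 0}
    - {"x": 0.25,"y": 0.9,"z": -0.38,"twist": 0}
    - {"x": 0.28,"y": 1,"z": -0.43,"twist": 0}
    - {"x": 0.3,"y": 1,"z": -0.449,"twist": 0}
    - {"x": 0.3,"y": 1,"z": -0.449,"twist": 0}

```text
clock: 31.6
eef_pos: [0.5479, 0.1402, 0.2634]
tcp_rot: [0.185, 1.564, -0.186]
force: [0.2, 0.5, -0.0]
opening: 0.0482
```

```bash
python3 - <<'E'
from h import *
g=studpts([.62,.237,-.2352],.144,mz=.091);go(np.r_[g[1][:2],.141])
E
```

```text
t 31.6 tcp [0.5479 0.1402 0.2634] F [ 0.2291  0.4521 -0.0164] open 0.0482 ydir [0.2339 0.9723] q [ 0.0413  0.393   1.2059 -0.0003  1.5438 -1.2933]
 shift/0.2: [0.6117 0.4027 0.0192]
```

Call:
step_arm:
  targets:
    - {"x": 0,"y": 0.15,"z": 0.02,"twist": 0}
    - {"x": 0.05,"y": 0.3,"z": 0.02,"twist": 0}
    - {"x": 0.12,"y": 0.39,"z": 0.02,"twist": 0}
    - {"x": 0.27,"y": 0.402,"z": 0.02,"twist": 0}
    - {"x": 0.43,"y": 0.402,"z": 0.02,"twist": 0}
    - {"x": 0.55,"y": 0.402,"z": 0.02,"twist": 0}
    - {"x": 0.61,"y": 0.402,"z": 0.02,"twist": 0}
    - {"x": 0.61,"y": 0.402,"z": 0.02,"twist": 0}

```text
clock: 32.4
eef_pos: [0.5711, 0.2168, 0.1403]
tcp_rot: [0.186, 1.566, -0.187]
force: [-0.1, 0.3, -0.4]
opening: 0.0485
```

Call:
step_arm:
  targets:
    - {"x": 0,"y": 0,"z": 0,"twist": 0}
    - {"x": 0,"y": 0,"z": 0,"twist": 0}
    - {"x": 0,"y": 0,"z": 0,"twist": 0}
    - {"x": 0,"y": 0,"z": 0,"twist": 0}
    - {"x": 0,"y": 0,"z": 0,"twist": 0}
    - {"x": 0,"y": 0,"z": 0,"twist": 0}
    - {"x": 0,"y": 0,"z": 0,"twist": 0}
    - {"x": 0,"y": 0,"z": 0,"twist": 0}
  claw: -1
  force: 20

```text
clock: 33.2
eef_pos: [0.5716, 0.2176, 0.1426]
tcp_rot: [0.186, 1.562, -0.186]
force: [-1.5, -1.9, 5.7]
opening: 0.0214
```

Call:
step_arm:
  targets:
    - {"x": -0.03,"y": 0,"z": -0.017,"twist": 0}
    - {"x": -0.08,"y": 0,"z": -0.046,"twist": 0}
    - {"x": -0.14,"y": 0,"z": -0.081,"twist": 0}
    - {"x": -0.2,"y": 0,"z": -0.115,"twist": 0}
    - {"x": -0.26,"y": 0,"z": -0.15,"twist": 0}
    - {"x": -0.31,"y": 0,"z": -0.179,"twist": 0}
    - {"x": -0.36,"y": 0,"z": -0.208,"twist": 0}
    - {"x": -0.36,"y": 0,"z": -0.208,"twist": 0}

```text
clock: 34.0
eef_pos: [0.5306, 0.2278, 0.2154]
tcp_rot: [0.186, 1.561, -0.184]
force: [1.2, -1.5, -4.3]
opening: 0.0212
```

Call:
step_arm:
  targets:
    - {"x": -0.1,"y": 0,"z": -0.1,"twist": 0}
    - {"x": -0.25,"y": 0,"z": -0.2,"twist": 0}
    - {"x": -0.45,"y": 0,"z": -0.3,"twist": 0}
    - {"x": -0.6,"y": 0,"z": -0.3,"twist": 0}
    - {"x": -0.6,"y": 0,"z": -0.3,"twist": 0}
    - {"x": -0.6,"y": 0,"z": -0.3,"twist": 0}
    - {"x": -0.6,"y": 0,"z": -0.3,"twist": 0}
    - {"x": -0.6,"y": 0,"z": -0.3,"twist": 0}

```text
clock: 34.8
eef_pos: [0.4726, 0.2412, 0.3318]
tcp_rot: [0.185, 1.566, -0.187]
force: [-0.3, 0.2, -4.2]
opening: 0.0213
```

Call:
step_arm:
  targets:
    - {"x": 0,"y": 0,"z": 0,"twist": 0}
    - {"x": 0,"y": 0,"z": 0,"twist": 0}
    - {"x": 0,"y": 0,"z": 0,"twist": 0}
    - {"x": 0,"y": 0,"z": 0,"twist": 0}
    - {"x": 0,"y": 0,"z": 0.08,"twist": 0}
    - {"x": 0,"y": 0,"z": 0.15,"twist": 0}
    - {"x": 0,"y": 0,"z": 0.21,"twist": 0}
    - {"x": 0,"y": 0,"z": 0.26,"twist": 0}
  force: 7

```text
clock: 35.6
eef_pos: [0.5239, 0.229, 0.3336]
tcp_rot: [0.186, 1.563, -0.186]
force: [-0.8, 0.2, -3.9]
opening: 0.0213
```

Call:
step_arm:
  targets:
    - {"x": 0,"y": 0,"z": 0.04,"twist": 0}
    - {"x": 0,"y": 0,"z": 0.07,"twist": 0}
    - {"x": 0,"y": 0,"z": 0.09,"twist": 0}
    - {"x": 0,"y": 0,"z": 0.1,"twist": 0}
    - {"x": 0,"y": 0,"z": 0.1,"twist": 0}
    - {"x": 0,"y": 0,"z": 0.1,"twist": 0}
    - {"x": 0,"y": 0,"z": 0.1,"twist": 0}
    - {"x": 0,"y": 0,"z": 0.1,"twist": 0}

```text
clock: 36.4
eef_pos: [0.5425, 0.2246, 0.3339]
tcp_rot: [0.185, 1.563, -0.185]
force: [0.9, 0.2, -4.2]
opening: 0.0215
```

```bash
python3 - <<'E'
from h import *
a=ctrl.capture("wrist");cv2.imwrite("pics/w12.png",a)
print(a[140:222:2,256:263].mean((1,2)).astype(int))
go([.5667,-.2332,.3338]);print(ctrl.state()["wrist_torque"])
E
```

```text
[176 176 176 177 172 134 108 126 118 140  70  94 119 118 117 117 117 116
 116 116 115 116 113  89  45  43  42  41  41  41  41  41  41  41  41  38
  36  34  35  31  32]
t 36.45 tcp [0.5425 0.2246 0.3339] F [ 0.7766  0.3954 -4.5091] open 0.0216 ydir [0.2341 0.9722] q [ 0.1911  0.4054  0.9887  0.      1.7474 -1.1434]
 shift/0.2: [ 0.0003 -2.1972  0.6536]
[ 0.0694 -0.0277  0.0061]
```

The ring is at y=160 (164 for vertical), so within 2°. Transporting it to above the middle.

Call:
step_arm:
  targets:
    - {"x": 0,"y": -0.03,"z": 0.01,"twist": 0}
    - {"x": 0,"y": -0.09,"z": 0.03,"twist": 0}
    - {"x": 0,"y": -0.18,"z": 0.055,"twist": 0}
    - {"x": 0,"y": -0.3,"z": 0.09,"twist": 0}
    - {"x": 0,"y": -0.43,"z": 0.13,"twist": 0}
    - {"x": 0,"y": -0.56,"z": 0.17,"twist": 0}
    - {"x": 0,"y": -0.69,"z": 0.21,"twist": 0}
    - {"x": 0,"y": -0.82,"z": 0.25,"twist": 0}
  force: 15

```text
clock: 37.25
eef_pos: [0.5526, 0.0513, 0.3339]
tcp_rot: [0.186, 1.563, -0.186]
force: [1.0, -0.0, -4.3]
opening: 0.0214
```

Call:
step_arm:
  targets:
    - {"x": 0,"y": -0.12,"z": 0.035,"twist": 0}
    - {"x": 0,"y": -0.24,"z": 0.07,"twist": 0}
    - {"x": 0,"y": -0.35,"z": 0.1,"twist": 0}
    - {"x": 0,"y": -0.46,"z": 0.135,"twist": 0}
    - {"x": 0,"y": -0.56,"z": 0.17,"twist": 0}
    - {"x": 0,"y": -0.66,"z": 0.2,"twist": 0}
    - {"x": 0,"y": -0.76,"z": 0.23,"twist": 0}
    - {"x": 0,"y": -0.85,"z": 0.255,"twist": 0}

```text
clock: 38.05
eef_pos: [0.5621, -0.1258, 0.3338]
tcp_rot: [0.186, 1.563, -0.187]
force: [0.4, 0.4, -4.1]
opening: 0.0216
```

Call:
step_arm:
  targets:
    - {"x": 0,"y": -0.09,"z": 0.03,"twist": 0}
    - {"x": 0,"y": -0.18,"z": 0.05,"twist": 0}
    - {"x": 0,"y": -0.27,"z": 0.08,"twist": 0}
    - {"x": 0,"y": -0.36,"z": 0.1,"twist": 0}
    - {"x": 0,"y": -0.43,"z": 0.125,"twist": 0}
    - {"x": 0,"y": -0.48,"z": 0.14,"twist": 0}
    - {"x": 0,"y": -0.515,"z": 0.147,"twist": 0}
    - {"x": 0,"y": -0.527,"z": 0.149,"twist": 0}

```text
clock: 38.85
eef_pos: [0.5669, -0.2338, 0.3336]
tcp_rot: [0.186, 1.563, -0.186]
force: [0.3, 0.3, -3.3]
opening: 0.0212
```

```bash
python3 - <<'E'
from h import *
a=ctrl.capture("wrist");cv2.imwrite("pics/w13.png",a);print(a[150:196:2,256:263].mean((1,2)).astype(int))
go([.5667,-.2332,.22])
E
```

```text
[132 146 155 143 127  64 108 128 127 127 127 127 127 126 126 126 126 120
  95  43  43  42  42]
t 38.9 tcp [ 0.5668 -0.2337  0.3337] F [-0.631  -0.4372 -4.6003] open 0.0213 ydir [0.2345 0.9721] q [-0.5838  0.4576  0.9049 -0.      1.7793 -1.918 ]
 shift/0.2: [ 0.5683  0.002  -0.0011]
```

Call:
step_arm:
  targets:
    - {"x": 0.05,"y": 0,"z": 0.005,"twist": 0}
    - {"x": 0.15,"y": 0,"z": 0.005,"twist": 0}
    - {"x": 0.25,"y": 0,"z": 0.005,"twist": 0}
    - {"x": 0.33,"y": 0,"z": 0.005,"twist": 0}
    - {"x": 0.39,"y": 0,"z": 0.005,"twist": 0}
    - {"x": 0.43,"y": 0,"z": 0.005,"twist": 0}
    - {"x": 0.46,"y": 0,"z": 0.005,"twist": 0}
    - {"x": 0.46,"y": 0,"z": 0.005,"twist": 0}

```text
clock: 39.7
eef_pos: [0.5678, -0.2333, 0.2413]
tcp_rot: [0.186, 1.563, -0.185]
force: [-0.5, 0.3, -3.7]
opening: 0.0218
```

Call:
step_arm:
  targets:
    - {"x": 0.02,"y": 0,"z": 0,"twist": 0}
    - {"x": 0.04,"y": 0,"z": 0,"twist": 0}
    - {"x": 0.06,"y": 0,"z": 0,"twist": 0}
    - {"x": 0.08,"y": 0,"z": 0,"twist": 0}
    - {"x": 0.1,"y": 0,"z": 0,"twist": 0}
    - {"x": 0.12,"y": 0,"z": 0,"twist": 0}
    - {"x": 0.14,"y": 0,"z": 0,"twist": 0}
    - {"x": 0.14,"y": 0,"z": 0,"twist": 0}

```text
clock: 40.5
eef_pos: [0.5677, -0.2334, 0.213]
tcp_rot: [0.186, 1.564, -0.185]
force: [0.2, 1.2, -4.9]
opening: 0.0214
```

The foot is already between the neighbouring caps with no side force.

Call:
step_arm:
  targets:
    - {"x": 0.03,"y": 0,"z": 0,"twist": 0}
    - {"x": 0.06,"y": 0,"z": 0,"twist": 0}
    - {"x": 0.09,"y": 0,"z": 0,"twist": 0}
    - {"x": 0.12,"y": 0,"z": 0,"twist": 0}
    - {"x": 0.15,"y": 0,"z": 0,"twist": 0}
    - {"x": 0.18,"y": 0,"z": 0,"twist": 0}
    - {"x": 0.2,"y": 0,"z": 0,"twist": 0}
    - {"x": 0.2,"y": 0,"z": 0,"twist": 0}

```text
clock: 41.3
eef_pos: [0.5676, -0.2334, 0.173]
tcp_rot: [0.186, 1.564, -0.185]
force: [0.3, -0.5, -3.9]
opening: 0.0214
```

Call:
step_arm:
  targets:
    - {"x": 0.02,"y": 0,"z": 0,"twist": 0}
    - {"x": 0.05,"y": 0,"z": 0,"twist": 0}
    - {"x": 0.08,"y": 0,"z": 0,"twist": 0}
    - {"x": 0.11,"y": 0,"z": 0,"twist": 0}
    - {"x": 0.13,"y": 0,"z": 0,"twist": 0}
    - {"x": 0.15,"y": 0,"z": 0,"twist": 0}
    - {"x": 0.16,"y": 0,"z": 0,"twist": 0}
    - {"x": 0.16,"y": 0,"z": 0,"twist": 0}

```text
clock: 42.1
eef_pos: [0.5678, -0.2334, 0.1415]
tcp_rot: [0.186, 1.563, -0.185]
force: [-0.5, -0.3, -4.4]
opening: 0.0214
```

Call:
step_arm:
  targets:
    - {"x": 0.008,"y": 0,"z": 0,"twist": 0}
    - {"x": 0.016,"y": 0,"z": 0,"twist": 0}
    - {"x": 0.022,"y": 0,"z": 0,"twist": 0}
    - {"x": 0.028,"y": 0,"z": 0,"twist": 0}
    - {"x": 0.033,"y": 0,"z": 0,"twist": 0}
    - {"x": 0.038,"y": 0,"z": 0,"twist": 0}
    - {"x": 0.038,"y": 0,"z": 0,"twist": 0}
    - {"x": 0.038,"y": 0,"z": 0,"twist": 0}

```text
clock: 42.9
eef_pos: [0.5688, -0.2341, 0.1367]
tcp_rot: [0.184, 1.558, -0.187]
force: [-1.7, 0.6, 11.2]
opening: 0.0213
```

Call:
step_arm:
  targets:
    - {"x": -0.008,"y": 0,"z": 0,"twist": 0}
    - {"x": -0.008,"y": 0,"z": 0,"twist": 0}
    - {"x": -0.008,"y": 0,"z": 0,"twist": 0}
    - {"x": -0.008,"y": 0,"z": 0,"twist": 0}
    - {"x": -0.008,"y": 0,"z": 0,"twist": 0}
    - {"x": -0.008,"y": 0,"z": 0,"twist": 0}
    - {"x": -0.02,"y": 0,"z": 0,"twist": 0}
    - {"x": -0.05,"y": 0,"z": 0,"twist": 0}
  claw: -0.2

```text
clock: 43.7
eef_pos: [0.5677, -0.2334, 0.144]
tcp_rot: [0.186, 1.564, -0.185]
force: [0.0, -0.5, 0.2]
opening: 0.035
```

Call:
step_arm:
  targets:
    - {"x": -0.05,"y": 0,"z": 0,"twist": 0}
    - {"x": -0.15,"y": 0,"z": 0,"twist": 0}
    - {"x": -0.3,"y": 0,"z": 0,"twist": 0}
    - {"x": -0.45,"y": 0,"z": 0.02,"twist": 0}
    - {"x": -0.6,"y": 0,"z": 0.1,"twist": 0}
    - {"x": -0.75,"y": 0,"z": 0.2,"twist": 0}
    - {"x": -0.85,"y": 0,"z": 0.3,"twist": 0}
    - {"x": -0.9,"y": 0,"z": 0.35,"twist": 0}

```text
clock: 44.5
eef_pos: [0.6369, -0.25, 0.3271]
tcp_rot: [0.184, 1.559, -0.187]
force: [-0.3, 0.3, -0.8]
opening: 0.0351
```

```bash
python3 - <<'E'
from h import *
w=ctrl.get_calibration("wrist");np.save("w14.npy",w["extrinsics"]);a=ctrl.capture("wrist");b=ctrl.capture("scene");d=ctrl.capture("side")
cv2.imwrite("pics/w14.png",a)
u,v=proj(w,[(.567,-.233,.095)])[0].astype(int);print(u,v)
g=np.clip((a/200.)**.6*255,0,255).astype(np.uint8)
A=crop(g,u-80,max(v-85,0),u+75,v+75,2.6);B=crop(d,130,150,360,280,1.6);C=crop(b,150,60,400,380,1.1,20)
o=np.zeros((600,800,3),np.uint8)
def put(x,y,i):
  i=i[:600-y,:800-x];o[y:y+i.shape[0],x:x+i.shape[1]]=i
put(0,0,A);put(410,0,B);put(410,215,C);cv2.imwrite("pics/final.png",o);print(A.shape)
print(ctrl.state()["clock"],ctrl.state()["force"])
E
```

```text
259 106
(416, 403, 3)
44.65 [-0.5863  0.0912 -0.2605]
```

View pics/final.png

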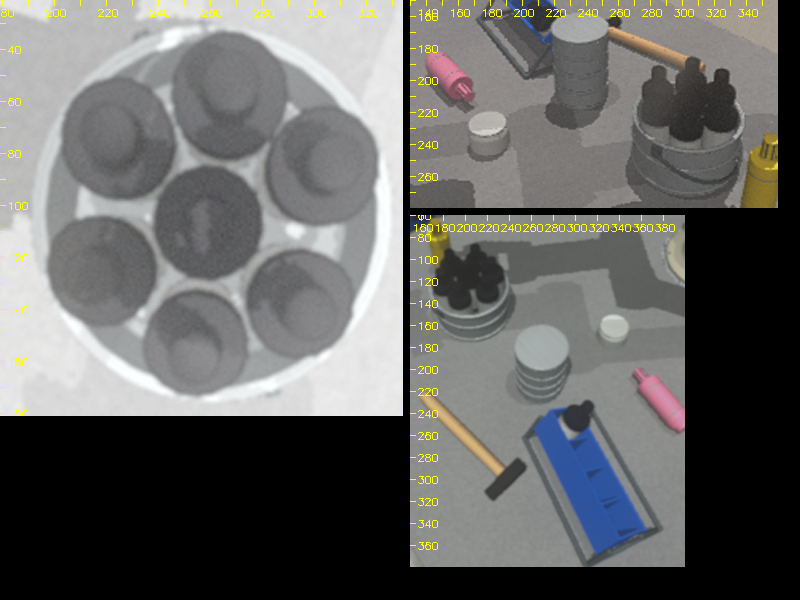

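The final picture shows seven tubes in a honeycomb with the middle one at (259,106) in the wrist view. The short tube is alone in the bin, and the sieves, tin and mallet appear in their original places. The gripper is clear.

```bash
python3 -c "
from bench import ctrl
print(ctrl.hand_in())"
```

```text
the job is handed in; nothing more can be done
None
```

The three full-length tubes are out of the bin and standing in the carrier with the four already there, six around one. I handed the job in at about 45 s of the 72 s.

- **Handling:** I gripped each tube by its stud and drew it out along its cell. I then eased the grip so it hung upright, and lowered it until it touched the floor, which pressed back with about 6 to 11 N, before releasing it.
- **Last checks:** the final wrist, scene and side views show seven upright tubes in a honeycomb. The short tube is still in the bin, the sieves, tin and mallet look unmoved, and the gripper is clear and empty.
- **Disagreements:**
  - My camera estimates of the carrier's centre differed by up to about 5 mm, so I aimed the middle tube from the six studs already standing there.
  - The first tube hung about 6° off vertical until a small jolt freed it, and the third appeared to be within about 2° as it went in.
  - All three touched down 4 to 7 mm higher than calculated, probably because they slipped slightly in the grip. I judged them to be on the floor from the contact force and the matching cap heights, and did not measure it separately.
- **Refused moves:** my first two move calls were refused for missing numbers, and nothing moved.

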